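# Empty the tumbler bowl and jack the machine up for a new foot

### The arm

A 7-joint arm with a two-finger parallel gripper is mounted at the origin on a cart in front of the work surface, level with it; the furniture and walls round the work are solid. World frame = base frame: x ahead of the robot, y to its left, z up, the work surface at z = 0. Lengths are in mm, angles in rad, forces in N, time in s.
With the tool pointing down it reaches from about 350 to 900 mm from the base axis. Payload 19.9 kg.
Tool frame: the origin (TCP) lies midway between the tips of the shut fingers; the grasp point (between the pads) lies arm.hold_point_z behind it (arm.hold_point_z is the distance from the TCP to the grasp point, in mm); z points along the fingers, y is the direction in which the jaws open and shut (so a half turn about z gives the same grasp; the last joint's range is limited). The gripper opens to 85 mm and grips with 20 to 120 N. Pads are 22 mm wide; open, the fingers measure 114 mm over their backs; the gripper's body (76 mm by 85 mm) begins 54 mm behind the grasp point. The pads swing forward as they close: fully open they stand 13 mm farther back than shut.
Start: joints at [-1.341, 0.417, -0.01, 1.614, 0.005, 1.111, -0.053], TCP at [167.781, 602.039, 231.26] pointing down, gripper open.
Joint ranges: [-2.81, 2.81], [-0.39, 2.02], [-1.27, 1.25], [0.06, 2.57], [-1.19, 4.33], [0.19, 2], [-2.82, 2.82]. Speed limits (rad/s): [1.89, 1.89, 2.39, 2.39, 3.01, 3.01, 3.01].

### API

Orientations are given as a 3x3 rotation matrix whose columns are the frame's x, y, z axes.
In Python, from workcell import arm, grab_frame, camera_params gives the robot as it stands. The module is installed in compiled form; this text tells all that it offers.
- The arm moves only by the shell command python3 -m handwheel 'ROWS' [FORCE]. ROWS is JSON, a list of rows, each an object with "translation": the shift along the world's x, y, z in cm, a list of three; "turn": the turn about the world's z in degrees; "hand": the opening, from -1 (shut) to 1 (fully open), so that 0 is half open. A call has 1 to 20 rows; each row shifts and turns the pose as measured when the row begins; what a row does not reach is not made up. A row lasts 1/12 s, in which the tool goes at most 41.7 mm and 7.16 degrees, less where a joint would pass 70% of its speed; a pose out of reach is approached as far as the arm can. A call with a gripper value outside its range is refused whole. The fingers move at their own pace and stop on an object; FORCE is the grip in N (left out, the last holds). Time passes only in rows, so rows that do not move let the fingers close. It gives the time, the measured TCP pose, the force and the opening at its end, in the units of the state.
- arm.get_state(): the state, without advancing time (a new reading comes with each control period).
- grab_frame(name): name is "scene" or "top"; returns the picture (400x640x3 uint8, red, green, blue); there is no depth.
- camera_params(name): a dict with "K" (3x3 intrinsics, pixels), "dist" ([k1, k2, p1, p2, k3] as OpenCV has them; the pictures are not rectified), "rvec" (rotation vector, rad) and "tvec" (3), from world to camera coordinates, as OpenCV has them. Camera axes: x right, y down, z forward; pixel columns grow to the right and rows downward; lengths in mm; the calibration is good to about 2 mm. A picture is of the moment at which its call begins. camera_params takes no time and is no camera call.
- arm.job_done(): hands the job in, once; it reports no verdict.
The state is a dict: "t": time; "joints": joint angles; "dq": joint speeds; "joint_torque": joint torques, N m; "position": TCP position; "ee_rot": TCP orientation; "ft_force": force on the tool from outside, world axes, zero at the start; "wrist_torque": the same for the moment, N m; "opening": opening from 0.0 (shut) to 1.0 (fully open).
Only numpy, scipy, OpenCV 4.12 (cv2) and the standard library are available. Lean on these libraries where they do the work, as an engineer would, in place of code of your own. Each camera call takes 0.05 s, during which the arm holds its last target.

### The job

The tumbler is getting new rubber feet on its right-hand side, the side with the tilting lever. Tip its steel bowl with the lever until all four stones have dropped into the black card box below, swing the bowl back upright, then set the red ratchet jack flat on the bench with its saddle cup squarely under the steel boss of the yellow lift point and pump the handle until both feet on that side hang at least 11 mm clear of the bench. The load settles back a few millimetres whenever the handle comes up, so finish holding the pump handle all the way down, with the machine carried by the jack alone; leave the bottle, the white tablet and the bangle where they are.

Things in the scene. Friction and masses are not known exactly. Their poses are not given: they have to be found in the camera images.
- tumbler: Tumbler, 5 kg, loose on four rubber feet (18 mm wide, 15 high, at x +-42, y +-41 mm). Blue-grey housing 110 (x) x 100 (y) mm, top at 140 mm. Origin on the bench under the housing's middle; x from its control panel (facing the robot, yaw within 0.25 rad) to its back, y towards the steel bowl, z up. Lever and yellow lift bracket are on the -y side. Too heavy to lift by hand.
- bowl (a joint): Tilt of the bowl together with its lever, rad: 0 = upright (the start, a stop), 2.27 = stop, mouth tipped forward and down (towards -x of the tumbler). It stays where it is left; about 3 N at the knob moves it. Stones begin to slide out beyond about 1.8; at 2.1 or more they all come out.
- lever_knob (a point): Middle of the black free-turning knob of the tilting lever: a peg 20 mm thick, 35 mm long, along the tumbler's y, clear of the housing's -y side. It turns about point bowl_axle on a 75 mm radius: at tilt t it lies 75*sin(1.13 - t) mm to the tumbler's +x and 75*cos(1.13 - t) mm above the axle, so it swings from leaning back over the top to leaning forward, always reachable from above.
- bowl_axle (a point): Point on the bowl's tilting axis, 118 mm above the bench, in the plane of the knob's grip point (81 mm to the tumbler's -y from its middle).
- catch_box: Open black card box 74 x 86 x 34 mm, walls 2 mm, standing loose under the bowl's mouth, origin at the centre of its underside. It already stands in the right place.
- stone_dark_big: Dark brown raw stone slab, 25 x 28 x 7 mm, in the bowl at the start; origin at the middle of its underside.
- stone_pale_big: Sand-coloured raw stone, 20 x 27 x 12 mm, in the bowl at the start; origin at the middle of its underside.
- stone_dark_small: Small dark brown stone, 22 x 14 x 5 mm, in the bowl at the start; origin at the middle of its underside.
- stone_pale_small: Thin sand-coloured stone, 15 x 27 x 4 mm, in the bowl at the start; origin at the middle of its underside.
- lift_point (a point): Centre of the underside of the steel boss (16 mm thick) under the yellow bracket on the tumbler's -y side, 47 mm above the bench at the start, 20 mm to -x and 78 mm to -y of the tumbler's origin. The bracket's plate reaches to 94 mm; the boss hangs 9 mm below it. Open bench below.
- foot_front (a point): Centre of the underside of the lever-side foot nearer the control panel; at z = 0 when standing.
- foot_back (a point): Centre of the underside of the lever-side foot at the back; at z = 0 when standing.
- jack: Red ratchet toe jack, 1 kg, loose. Origin on its underside below the mast's middle; +x towards the toe with the saddle, -x towards the pump handle, z up. Mast: a block 44 mm (x) by 40 mm (y), top at 98 mm; grip it from above across its two flat red cheeks (40 mm). Base 8 mm thick, x = -130 to +76 mm, up to 74 mm wide. The low toe slides in under the lift point while the ram is down.
- mast_top (a point): Centre of the top face of the jack's mast (above the body's origin).
- saddle (a point): Centre of the floor of the saddle cup on the jack's toe, 60 mm to +x of the mast and 40 mm above the jack's underside while the ram is down. The cup is 44 mm across, inside 36 mm, and its rim stands 3 mm above the floor, so the saddle slides in 4 mm below the boss; the boss must go up inside the rim.
- ram (a joint): Height of the ram with toe and saddle, m: 0 = down (start), 0.034 = top stop. A full stroke lifts it about 11 mm; when the handle comes up it settles on the next 7 mm notch (0.007, 0.014, ...) and stays. The saddle meets the boss at 0.007. The third stroke, held down, gives about 0.025 and 13 mm under the feet (10 if let go); a fourth also fits, a fifth does not.
- pump_handle (a joint): Pump handle angle, rad: 0 = up (32 deg above level, held by a return spring), 0.62 = all the way down (a stop, 3.5 deg below level). It springs up when let go; pressing on the grip takes 2 N empty, 6 N under load. A stroke must go nearly to both stops (below 0.05, above 0.55) for the ratchet to take a notch.
- pump_grip: Flat black rubber grip at the end of the pump handle, 66 mm long, 28 mm wide, 12 mm thick, from 99 to 165 mm from the handle's axle. The origin of this body lies on the axle, not in the grip. Press it down from above.
- press_point (a point): Middle of the upper face of the rubber grip, 140 mm from the axle along the handle; it swings with the handle on an arc about point pump_axle.
- pump_axle (a point): Axle of the pump handle, fixed on the jack, 16 mm to -x of the mast's middle and 62 mm above the underside. At handle angle a the press point lies 140*cos(0.56 - a) - 6*sin(0.56 - a) mm towards the jack's -x from it and 140*sin(0.56 - a) + 6*cos(0.56 - a) mm above it.
- brown_bottle: Small amber glass bottle with black cap, 41 mm in diameter, 98 mm high; a bystander.
- borax_tablet: Round white tablet, 43 mm in diameter, 15 mm high; a bystander.
- bangle: Open silver bangle with an orange stone, 70 x 86 x 28 mm; a bystander.
Not all that is in view belongs to the job. What is shaped like the catch_box but green or pink is not meant.

How it is judged:
By the outcome, as a careful person would: the job done as asked, in the order asked, and still so for the second after the job is handed in, while the arm keeps its last pose, push and grip.
It also fails if it takes over 67 s, if anything falls off the work surface, if the arm or the gripper's body presses on something with over 40 N, if the wrist force passes 120 N, or if a joint passes its speed limit or range.

## Working session

There is one attempt and no reset: what is moved stays moved. The work goes in short steps, Python scripts to look and compute and a shell command to move; the robot and the scene stay as the last step left them, time stands still between calls to the robot, and variables do not carry over. Pictures are saved under pics/ and viewed, and the job is handed in when it is done.

```bash
mkdir -p pics; cat > h.py <<'E'
import numpy as np, cv2
from workcell import arm, grab_frame, camera_params
def cam(n):
    p=camera_params(n); return [np.array(p[k],float) for k in("K","dist","rvec","tvec")]
def ray(n,uv):
    K,d,r,t=cam(n); R=cv2.Rodrigues(r)[0]
    u=cv2.undistortPoints(np.array(uv,float).reshape(-1,1,2),K,d).reshape(-1,2)
    D=np.c_[u,np.ones(len(u))]@R
    return (-R.T@t.reshape(3)),D
def onz(n,uv,z):
    c,D=ray(n,uv); return c+D*((z-c[2])/D[:,2])[:,None]
def proj(n,P):
    K,d,r,t=cam(n); return cv2.projectPoints(np.array(P,float).reshape(-1,1,3),r,t,K,d)[0].reshape(-1,2)
def tri(uv1,uv2,n1="scene",n2="top"):
    c1,D1=ray(n1,[uv1]);c2,D2=ray(n2,[uv2]);d1=D1[0]/np.linalg.norm(D1[0]);d2=D2[0]/np.linalg.norm(D2[0])
    s=np.linalg.lstsq(np.c_[d1,-d2],c2-c1,rcond=None)[0]
    a=c1+s[0]*d1;b=c2+s[1]*d2
    return (a+b)/2,np.linalg.norm(a-b)
def snap(n,f,crop=None,s=1):
    im=grab_frame(n); cv2.imwrite(f"pics/{f}_raw.png",im[:,:,::-1])
    if crop: x0,y0,x1,y1=crop; im=im[y0:y1,x0:x1]
    if s!=1: im=cv2.resize(im,None,fx=s,fy=s,interpolation=cv2.INTER_CUBIC)
    cv2.imwrite(f"pics/{f}.png",im[:,:,::-1])
def st():
    s=arm.get_state(); print(round(s["t"],2),np.round(s["position"],1),np.round(s["ft_force"],1),round(s["opening"],3), "yaw y-axis",round(np.degrees(np.arctan2(s["ee_rot"][1][1],s["ee_rot"][0][1])),1))
    return s
E
python3 - <<'E'
from h import *
s=st();print(np.round(s["ee_rot"],3),arm.hold_point_z)
snap("scene","s0",s=1.25);snap("top","t0",s=1.25)
for n in("scene","top"):
    c,D=ray(n,[[320,200]]);print(n,c,D)
E
```

```text
0.0 [167.7 601.7 230.6] [-0.2  0.3  0.5] 0.998 yaw y-axis 74.4
[[-0.963  0.268 -0.   ]
 [ 0.268  0.963 -0.001]
 [-0.    -0.001 -1.   ]] 18.700000000000003
scene [ 144.86352842 -529.12648284  911.19458935] [[ 0.43379879  0.41171857 -0.80158336]]
top [ 340.96553814 -109.76565664 1267.11075845] [[ 1.89394541e-01 -2.83333599e-04 -9.81991717e-01]]
```

View pics/s0.png

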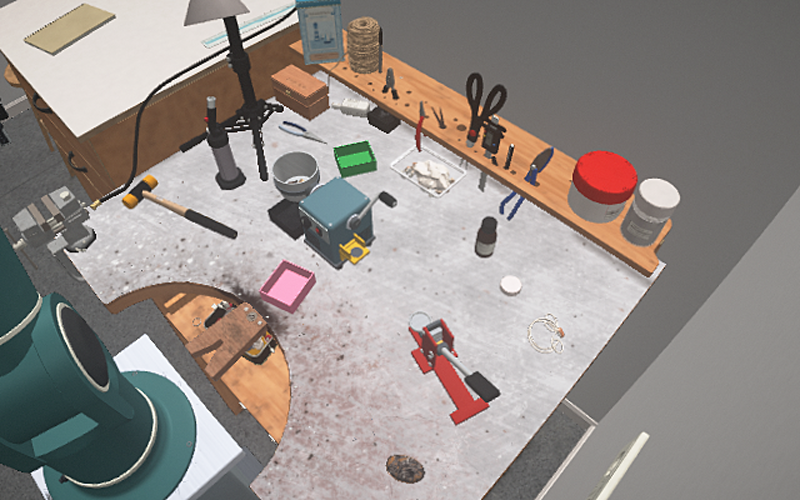

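View pics/t0.png

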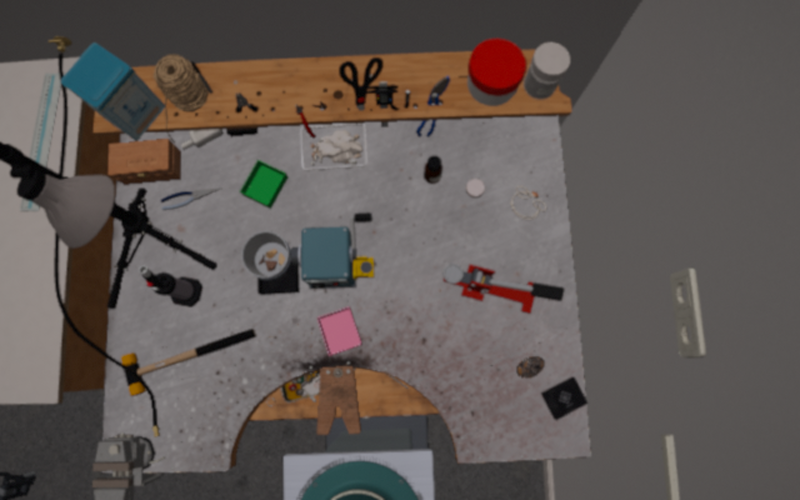

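The scene view shows the tumbler at about (335,220), with the jack at (450,370) and its handle pointing right. The top view shows the housing at (327,253), the jack at (505,285), the yellow bracket at (363,267) and the knob at (362,216). I'll crop in on these.

```bash
python3 - <<'E'
from h import *
t=cv2.imread("pics/t0_raw.png");s=cv2.imread("pics/s0_raw.png")
cv2.imwrite("pics/tc.png",cv2.resize(t[160:260,190:320],None,fx=6,fy=6,interpolation=cv2.INTER_CUBIC))
cv2.imwrite("pics/jc.png",cv2.resize(t[195:260,345:460],None,fx=6.5,fy=6.5,interpolation=cv2.INTER_CUBIC))
cv2.imwrite("pics/jsc.png",cv2.resize(s[240:345,315:410],None,fx=5.5,fy=5.5,interpolation=cv2.INTER_CUBIC))
cv2.imwrite("pics/tsc.png",cv2.resize(s[115:220,210:330],None,fx=5.5,fy=5.5,interpolation=cv2.INTER_CUBIC))
E
```

```text
(no output)
```

View pics/tc.png

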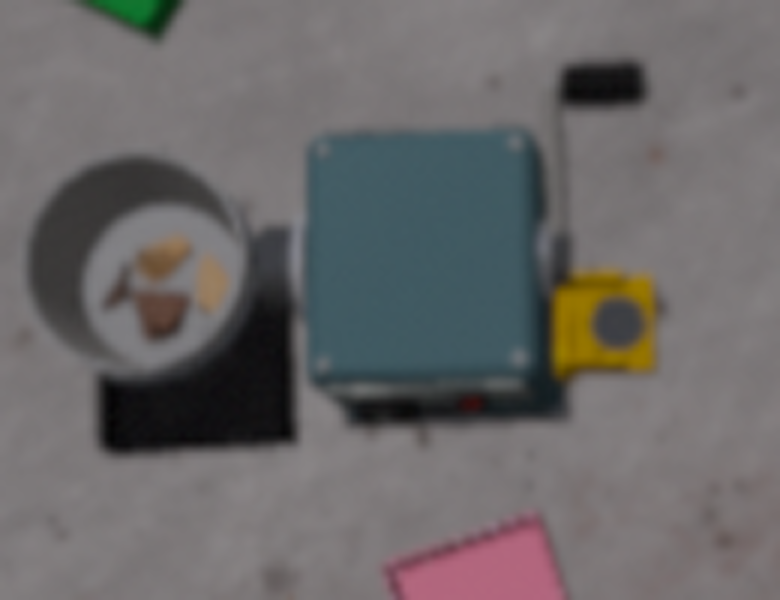

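View pics/jc.png

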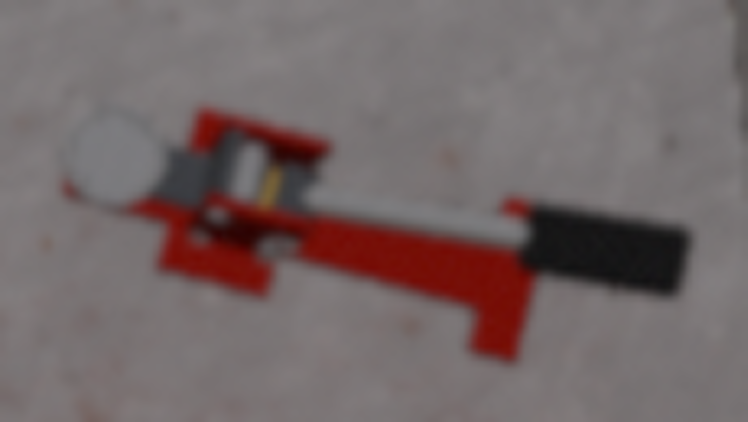

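View pics/jsc.png

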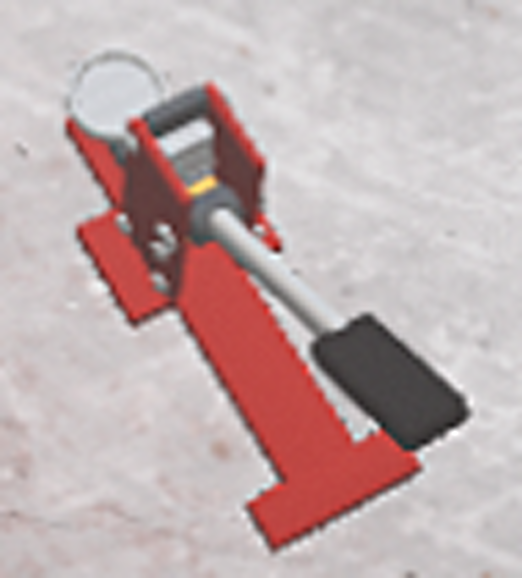

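View pics/tsc.png

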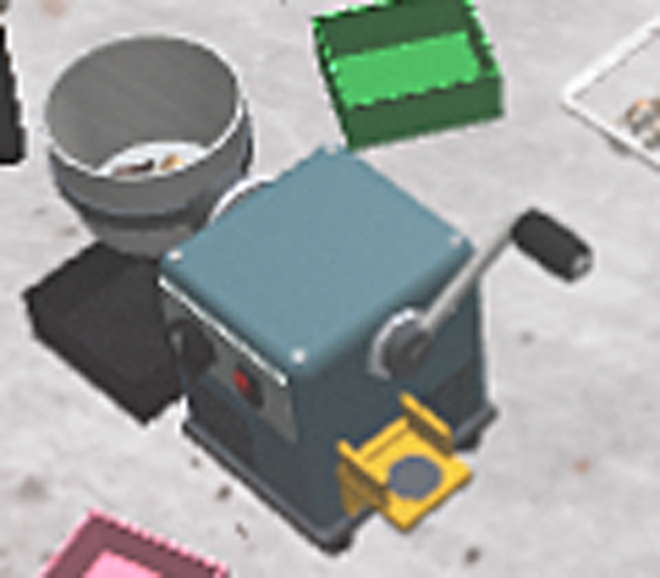

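```bash
cat > m.py <<'E'
from h import *
def T(p): return np.array([(p[0]+.5)/6-.5+190,(p[1]+.5)/6-.5+160])
def J(p): return np.array([(p[0]+.5)/6.5-.5+345,(p[1]+.5)/6.5-.5+195])
def S(p): return np.array([(p[0]+.5)/5.5-.5+210,(p[1]+.5)/5.5-.5+115])
def JS(p): return np.array([(p[0]+.5)/5.5-.5+315,(p[1]+.5)/5.5-.5+240])
sc=[(323,149),(515,143),(322,363),(519,357)]
ss=[(332,148),(456,241),(175,256),(298,355)]
P=onz("top",[T(p) for p in sc],141);print("screws top",P.round(1))
Q=onz("scene",[S(p) for p in ss],141);print("screws scene",Q.round(1))
for a,b in zip(sc,ss): print(tri(S(b),T(a)))
for X in(P,Q):
    c=X.mean(0); x=(X[0]+X[1]-X[2]-X[3]); y=X[0]+X[2]-X[1]-X[3]
    print("centre",c, np.degrees(np.arctan2(x[1],x[0])),np.degrees(np.arctan2(-y[0],y[1])))
print("boss",tri(S((413,477)),T((619,322))))
print("knob",tri(S((552,243)),T((603,84))))
print("saddle",tri(JS((116,97)),J((117,160))), onz("top",[J((117,160))],43),onz("scene",[JS((116,97))],43))
print("grip",tri(JS((388,378)),J((608,247))))
# cheek ends: top view cheek outer corners; left-front cheek etc
print("cheekA",tri(JS((212,88)),J((207,110))))
print("cheekA2",tri(JS((264,160)),J((325,147))))
print("cheekB",tri(JS((133,122)),J((207,205))))
print("tail corners",onz("top",[J((514,358)),J((473,348))],8),onz("scene",[JS((274,546)),JS((250,508)),JS((418,465))],8))
E
python3 m.py
```

```text
screws top [[606.1  82.5 141. ]
 [605.4   1.1 141. ]
 [514.7  83.4 141. ]
 [514.1   1.2 141. ]]
screws scene [[606.6  83.2 141. ]
 [606.2   1.3 141. ]
 [514.5  83.9 141. ]
 [514.6   2.7 141. ]]
(array([605.85873469,  82.26828175, 142.19654836]), np.float64(0.13096479452251508))
(array([605.47364888,   0.93299329, 141.70493293]), np.float64(0.5573034039596124))
(array([514.45747436,  83.36146816, 141.54947601]), np.float64(0.3994094600272197))
(array([513.60630646,   1.0387867 , 143.290327  ]), np.float64(0.26940973600597184))
centre [560.06899142  42.05336924 141.        ] -0.28827893375361596 -0.466186780342461
centre [560.4783318   42.76338561 141.        ] -0.6438607274299138 -0.1539773868777878
boss (array([539.12368832, -36.05312664,  66.88320808]), np.float64(0.6940971761884264))
knob (array([626.73358692, -37.59844005, 153.00746666]), np.float64(0.5746913020709707))
saddle (array([ 519.70870463, -223.37758294,   45.05367547]), np.float64(1.0208551490709845)) [[ 519.57302652 -223.28729705   43.        ]] [[ 521.0588941  -222.89521191   43.        ]]
grip (array([ 463.7238939 , -400.52250475,  138.12878424]), np.float64(1.4605104901134929))
cheekA (array([ 535.1785807 , -258.97127317,   75.92334709]), np.float64(3.276771089692542))
cheekA2 (array([ 514.37712049, -302.03655823,   99.4039676 ]), np.float64(2.8380545481433703))
cheekB (array([ 493.17218063, -253.64635344,   96.79999413]), np.float64(2.1850973070324446))
tail corners [[ 433.06806027 -390.28933544    8.        ]
 [ 438.04721315 -373.14815691    8.        ]] [[ 431.87645228 -389.87439099    8.        ]
 [ 437.0358155  -373.06097197    8.        ]
 [ 496.15538311 -410.35663367    8.        ]]
```

```bash
python3 - <<'E'
from h import *
for P in ([168,602,231],[400,300,330],[540,-36,47],[600,400,300]): print(P,proj("scene",P)*1.25,proj("top",P)*1.25)
print(onz("top",[[104,172]],0), onz("scene",[[202,122]],0), "cyl",onz("scene",[[184,150]],0), "box catch",onz("top",[[222,222]],34))
E
```

```text
[168, 602, 231] [[  8.16457293 134.56712038]] [[ 13.08564225 468.11478604]]
[400, 300, 330] [[160.03465819 102.20706798]] [[154.91688142 331.84301823]]
[540, -36, 47] [[356.94193003 257.27442077]] [[366.4303333  267.78319602]]
[600, 400, 300] [[225.88627558  48.43513949]] [[112.58365169 221.12625764]]
[[693.31408039 516.79260936   0.        ]] [[ 6.01717381e+02  4.11641389e+02 -1.13686838e-13]] cyl [[493.00307822 353.03599853   0.        ]] box catch [[528.15245254 160.1709207   34.        ]]
```

```bash
python3 -m handwheel '[{"translation":[1.7,-3.6,0.6],"turn":-5,"hand":1},{"translation":[1.7,-3.6,0.6],"turn":-5,"hand":1},{"translation":[1.7,-3.6,0.6],"turn":-5,"hand":1},{"translation":[1.7,-3.6,0.6],"turn":-5,"hand":1},{"translation":[1.7,-3.6,0.6],"turn":-5,"hand":1},{"translation":[1.7,-3.6,0.6],"turn":-5,"hand":1},{"translation":[1.7,-3.6,0.6],"turn":-5,"hand":0},{"translation":[1.7,-3.6,0.6],"turn":-5,"hand":0},{"translation":[1.7,-3.6,0.6],"turn":-5,"hand":0},{"translation":[1.7,-3.6,0.6],"turn":-5,"hand":0},{"translation":[1.7,-3.6,0.6],"turn":-5,"hand":0},{"translation":[1.7,-3.6,0.6],"turn":-5,"hand":0},{"translation":[1.7,-3.6,0.6],"turn":-5,"hand":0},{"translation":[1.7,-3.6,0.6],"turn":-5,"hand":0},{"translation":[1.7,-3.6,0.6],"turn":-5,"hand":0}]'; python3 -c "from h import *;st()"
```

```text
t: 1.35
position: [418.1, 43.3, 317.6]
ee_rot: [[0.058, 0.998, -0.009], [0.998, -0.058, 0.007], [0.007, -0.009, -1.0]]
ft_force: [1.0, 2.1, -0.6]
opening: 0.5
1.35 [418.1  43.3 317.6] [ 1.   2.1 -0.6] 0.5 yaw y-axis -3.3
```

```bash
python3 -m handwheel '[{"translation":[3.5,-1.4,-0.9],"turn":1,"hand":0},{"translation":[3.5,-1.4,-0.9],"turn":1,"hand":0},{"translation":[3.5,-1.4,-0.9],"turn":1,"hand":0},{"translation":[3.5,-1.4,-0.9],"turn":0,"hand":0},{"translation":[3.5,-1.4,-0.9],"turn":0,"hand":0},{"translation":[3.5,-1.4,-0.9],"turn":0,"hand":0},{"translation":[0,0,0],"turn":0,"hand":0}]'; python3 -c "from h import *;st();snap('scene','s1',(200,60,360,220),4);snap('top','t1',(190,100,350,220),4)"
```

```text
t: 1.93
position: [638.4, -53.9, 260.0]
ee_rot: [[0.015, 1.0, -0.005], [1.0, -0.015, 0.009], [0.009, -0.005, -1.0]]
ft_force: [-0.3, -0.5, 0.7]
opening: 0.496
1.93 [638.4 -53.9 260. ] [-0.3 -0.5  0.7] 0.496 yaw y-axis -0.8
```

View pics/s1.png

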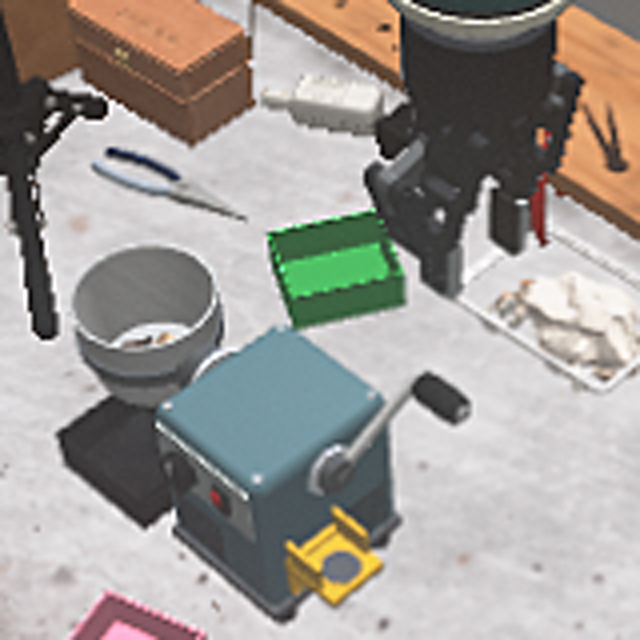

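View pics/t1.png

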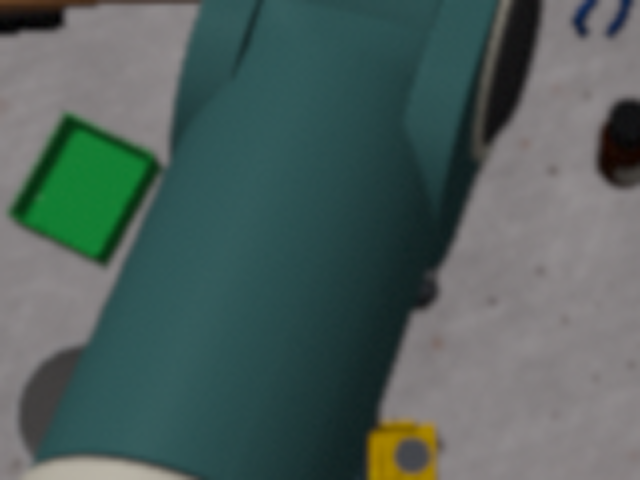

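```bash
python3 -m handwheel '[{"translation":[-1.1,1.1,0],"turn":0.8,"hand":0},{"translation":[0,0,-2],"turn":0,"hand":0},{"translation":[0,0,-2.5],"turn":0,"hand":0},{"translation":[0,0,0],"turn":0,"hand":0}]'
```

```text
t: 2.37
position: [622.0, -39.3, 219.6]
ee_rot: [[-0.001, 1.0, 0.0], [1.0, 0.001, 0.013], [0.013, 0.0, -1.0]]
ft_force: [-1.5, 0.6, -1.1]
opening: 0.503
```

```bash
python3 -m handwheel '[{"translation":[0.5,-0.3,-1.5],"turn":0,"hand":0},{"translation":[0,0,-1.5],"turn":0,"hand":0},{"translation":[0,0,-1.5],"turn":0,"hand":0},{"translation":[0,0,0],"turn":0,"hand":0}]'
```

```text
t: 2.7
position: [627.1, -40.4, 179.2]
ee_rot: [[-0.003, 1.0, 0.006], [1.0, 0.003, 0.016], [0.016, 0.006, -1.0]]
ft_force: [-0.2, 0.5, 0.2]
opening: 0.5
```

```bash
python3 -m handwheel '[{"translation":[0,-0.1,-1.5],"turn":0,"hand":0},{"translation":[0,0,-1.5],"turn":0,"hand":0},{"translation":[0,0,-1.3],"turn":0,"hand":0},{"translation":[0,0,-0.5],"turn":0,"hand":0},{"translation":[0,0,0],"turn":0,"hand":-0.35},{"translation":[0,0,0],"turn":0,"hand":-0.35},{"translation":[0,0,0],"turn":0,"hand":-0.35}]' 20; python3 -c "from h import *;st();snap('scene','s2',(200,60,360,220),4)"
```

```text
t: 3.28
position: [629.0, -40.5, 135.4]
ee_rot: [[-0.004, 1.0, 0.013], [1.0, 0.004, 0.018], [0.018, 0.013, -1.0]]
ft_force: [0.2, 0.9, 0.8]
opening: 0.323
3.28 [629.  -40.5 135.4] [0.2 0.9 0.8] 0.323 yaw y-axis 0.2
```

View pics/s2.png

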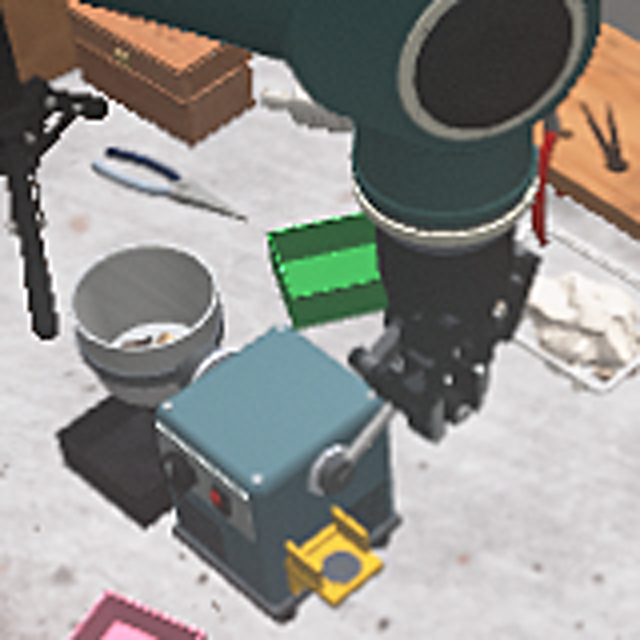

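```bash
python3 -m handwheel '[{"translation":[-0.6,0,0.9],"turn":0,"hand":-0.35},{"translation":[-0.7,0,0.9],"turn":0,"hand":-0.35},{"translation":[-0.8,0,0.8],"turn":0,"hand":-0.35},{"translation":[-0.9,0,0.7],"turn":0,"hand":-0.35},{"translation":[0,0,0],"turn":0,"hand":-0.35}]'
```

```text
t: 3.75
position: [601.1, -40.3, 175.3]
ee_rot: [[-0.005, 1.0, 0.024], [1.0, 0.004, 0.018], [0.018, 0.024, -1.0]]
ft_force: [-0.0, 0.1, 0.2]
opening: 0.32
```

```bash
python3 -c "from h import *;st();snap('scene','s3',(200,60,360,220),4)"
```

```text
3.75 [601.1 -40.3 175.3] [-0.   0.1  0.2] 0.32 yaw y-axis 0.2
```

View pics/s3.png

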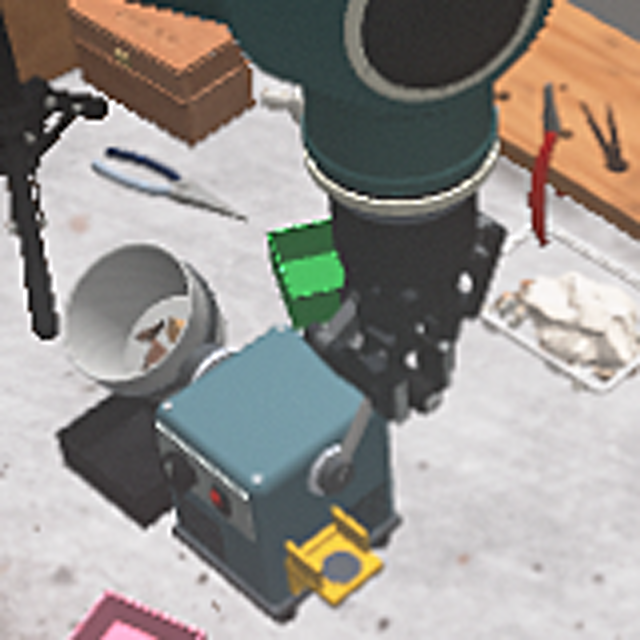

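```bash
python3 -m handwheel '[{"translation":[0,0,-1.2],"turn":0,"hand":-0.35},{"translation":[-0.9,0,0.4],"turn":0,"hand":-0.35},{"translation":[-0.9,0,0.5],"turn":0,"hand":-0.35},{"translation":[-0.9,0,0.3],"turn":0,"hand":-0.35},{"translation":[-0.9,0,0],"turn":0,"hand":-0.35},{"translation":[0,0,0],"turn":0,"hand":-0.35}]'
```

```text
t: 4.3
position: [564.4, -39.7, 173.0]
ee_rot: [[-0.006, 1.0, 0.025], [1.0, 0.005, 0.018], [0.018, 0.025, -1.0]]
ft_force: [1.5, 0.2, 0.0]
opening: 0.327
```

```bash
python3 -m handwheel '[{"translation":[-0.9,-0.1,0],"turn":0,"hand":-0.35},{"translation":[-0.9,0,0],"turn":0,"hand":-0.35},{"translation":[-0.9,0,-0.2],"turn":0,"hand":-0.35},{"translation":[-0.8,0,-0.3],"turn":0,"hand":-0.35},{"translation":[-0.8,0,-0.5],"turn":0,"hand":-0.35},{"translation":[0,0,0],"turn":0,"hand":-0.35}]'
```

```text
t: 4.8
position: [518.3, -40.1, 161.5]
ee_rot: [[-0.007, 1.0, 0.025], [1.0, 0.006, 0.018], [0.018, 0.026, -1.0]]
ft_force: [-0.1, 0.3, -0.7]
opening: 0.319
```

```bash
python3 -m handwheel '[{"translation":[-0.7,0,-0.6],"turn":0,"hand":-0.35},{"translation":[-0.7,0,-0.7],"turn":0,"hand":-0.35},{"translation":[-0.6,0,-0.8],"turn":0,"hand":-0.35},{"translation":[-0.4,0,-0.5],"turn":0,"hand":-0.35},{"translation":[0,0,0],"turn":0,"hand":-0.35}]';python3 -c "from h import *;st();snap('scene','s4',(160,60,360,220),4)"
```

```text
t: 5.22
position: [493.5, -40.0, 133.8]
ee_rot: [[-0.007, 1.0, 0.028], [1.0, 0.006, 0.018], [0.018, 0.028, -0.999]]
ft_force: [2.8, 0.5, -1.6]
opening: 0.323
5.22 [493.5 -40.  133.8] [ 2.8  0.5 -1.6] 0.323 yaw y-axis 0.4
```

View pics/s4.png

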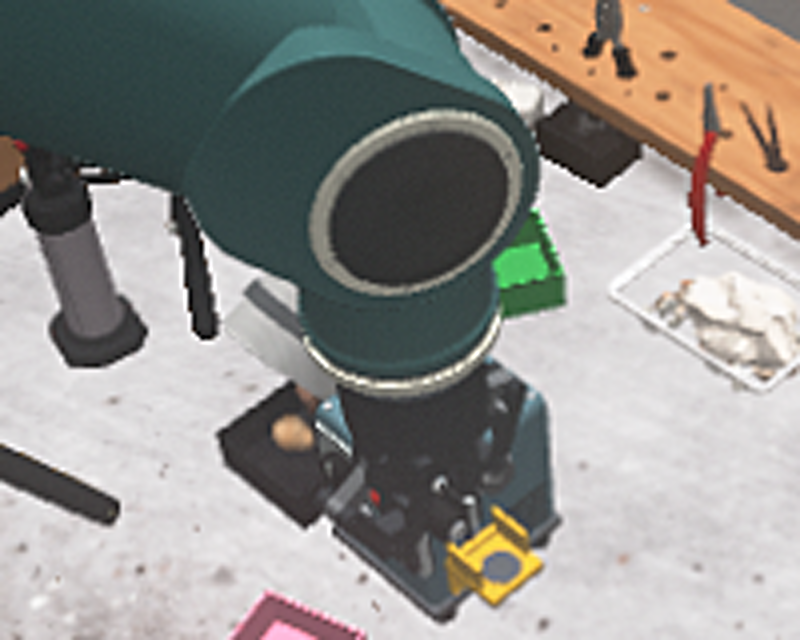

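```bash
python3 -m handwheel '[{"translation":[-0.3,0,-0.2],"turn":0,"hand":-0.35},{"translation":[-0.2,0,-0.2],"turn":0,"hand":-0.35},{"translation":[0,0,0],"turn":0,"hand":-0.35},{"translation":[0,0,0],"turn":0,"hand":-0.35},{"translation":[0,0,0],"turn":0,"hand":-0.35},{"translation":[0,0,0],"turn":0,"hand":-0.35},{"translation":[0,0,0],"turn":0,"hand":-0.35},{"translation":[0,0,0],"turn":0,"hand":-0.35},{"translation":[0,0,0],"turn":0,"hand":-0.35},{"translation":[0,0,0],"turn":0,"hand":-0.35}]';python3 -c "from h import *;st();snap('scene','s5',(160,60,360,220),4);snap('top','t5',(160,120,320,240),5)"
```

```text
t: 6.1
position: [489.7, -40.0, 130.5]
ee_rot: [[-0.007, 1.0, 0.028], [1.0, 0.007, 0.017], [0.017, 0.028, -0.999]]
ft_force: [2.3, 0.7, -0.1]
opening: 0.328
6.1 [489.7 -40.  130.5] [ 2.3  0.7 -0.1] 0.328 yaw y-axis 0.4
```

View pics/s5.png

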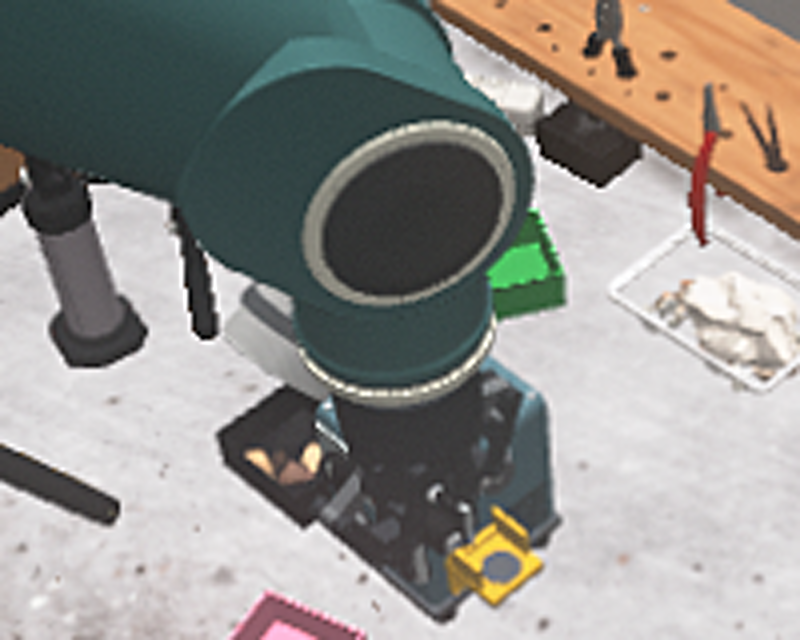

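View pics/t5.png

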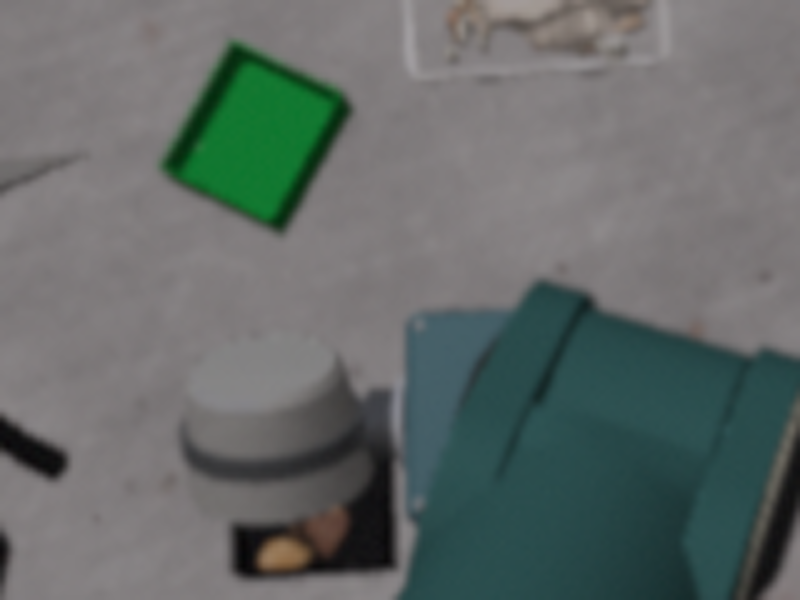

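The scene view shows two pale stones and a dark one in the black box near (285,460). The fourth may be hidden, so I'll push a little closer to the stop and wait.

```bash
python3 -m handwheel '[{"translation":[-0.3,0,-0.2],"turn":0,"hand":-0.35},{"translation":[0,0,0],"turn":0,"hand":-0.35},{"translation":[0,0,0],"turn":0,"hand":-0.35},{"translation":[0,0,0],"turn":0,"hand":-0.35},{"translation":[0,0,0],"turn":0,"hand":-0.35},{"translation":[0,0,0],"turn":0,"hand":-0.35},{"translation":[0,0,0],"turn":0,"hand":-0.35},{"translation":[0.5,0,0.7],"turn":0,"hand":-0.35},{"translation":[0.7,0,0.8],"turn":0,"hand":-0.35},{"translation":[0.8,0,0.8],"turn":0,"hand":-0.35},{"translation":[0.8,0,0.6],"turn":0,"hand":-0.35},{"translation":[0,0,0],"turn":0,"hand":-0.35}]'
```

```text
t: 7.2
position: [514.4, -40.4, 159.9]
ee_rot: [[-0.006, 1.0, 0.022], [1.0, 0.006, 0.017], [0.017, 0.022, -1.0]]
ft_force: [-0.3, -0.7, -0.3]
opening: 0.328
```

```bash
python3 -m handwheel '[{"translation":[0.9,0,0.5],"turn":0,"hand":-0.35},{"translation":[0.9,0,0.4],"turn":0,"hand":-0.35},{"translation":[0.9,0,0.2],"turn":0,"hand":-0.35},{"translation":[0.9,0,0.1],"turn":0,"hand":-0.35},{"translation":[0.9,0,0],"turn":0,"hand":-0.35},{"translation":[0,0,0],"turn":0,"hand":-0.35}]'
```

```text
t: 7.7
position: [561.3, -41.1, 172.7]
ee_rot: [[-0.006, 1.0, 0.019], [1.0, 0.005, 0.017], [0.017, 0.019, -1.0]]
ft_force: [-0.8, -0.3, 0.5]
opening: 0.324
```

```bash
python3 -m handwheel '[{"translation":[0.9,0,0.1],"turn":0,"hand":-0.35},{"translation":[0.9,0,0],"turn":0,"hand":-0.35},{"translation":[0.9,0,-0.4],"turn":0,"hand":-0.35},{"translation":[0.9,0,-0.6],"turn":0,"hand":-0.35},{"translation":[0,0,0],"turn":0,"hand":-0.35}]'
```

```text
t: 8.12
position: [599.6, -41.4, 161.4]
ee_rot: [[-0.005, 1.0, 0.017], [1.0, 0.005, 0.017], [0.017, 0.017, -1.0]]
ft_force: [-0.6, -0.5, 0.1]
opening: 0.326
```

```bash
python3 -m handwheel '[{"translation":[0.9,0,-0.6],"turn":0,"hand":-0.35},{"translation":[0.8,0,-0.8],"turn":0,"hand":-0.35},{"translation":[0.7,0,-0.8],"turn":0,"hand":-0.35},{"translation":[0.5,0,-0.6],"turn":0,"hand":-0.35},{"translation":[0,0,0],"turn":0,"hand":-0.35}]'
```

```text
t: 8.53
position: [629.2, -41.8, 128.9]
ee_rot: [[-0.004, 1.0, 0.013], [1.0, 0.004, 0.016], [0.016, 0.013, -1.0]]
ft_force: [-0.9, 0.3, -0.1]
opening: 0.324
```

```bash
python3 -m handwheel '[{"translation":[0.3,0,0.1],"turn":0,"hand":-0.35},{"translation":[0.2,0,0],"turn":0,"hand":-0.35},{"translation":[0.1,0,0],"turn":0,"hand":-0.35},{"translation":[0,0,0],"turn":0,"hand":-0.35}]'
```

```text
t: 8.87
position: [632.0, -41.5, 127.7]
ee_rot: [[-0.004, 1.0, 0.004], [1.0, 0.003, 0.018], [0.018, 0.004, -1.0]]
ft_force: [-2.3, -0.2, -1.1]
opening: 0.324
```

```bash
python3 -m handwheel '[{"translation":[0.3,0,0.1],"turn":0,"hand":-0.35},{"translation":[0.3,0,0],"turn":0,"hand":-0.35},{"translation":[0.2,0,0],"turn":0,"hand":-0.35}]'; python3 -c "from h import *;st();snap('scene','s6',(160,60,360,220),4)"
```

```text
t: 9.12
position: [636.1, -40.1, 127.6]
ee_rot: [[-0.004, 1.0, -0.005], [1.0, 0.004, 0.02], [0.02, -0.005, -1.0]]
ft_force: [-12.7, -0.5, 0.5]
opening: 0.323
9.12 [636.1 -40.1 127.6] [-12.7  -0.5   0.5] 0.323 yaw y-axis 0.2
```

View pics/s6.png

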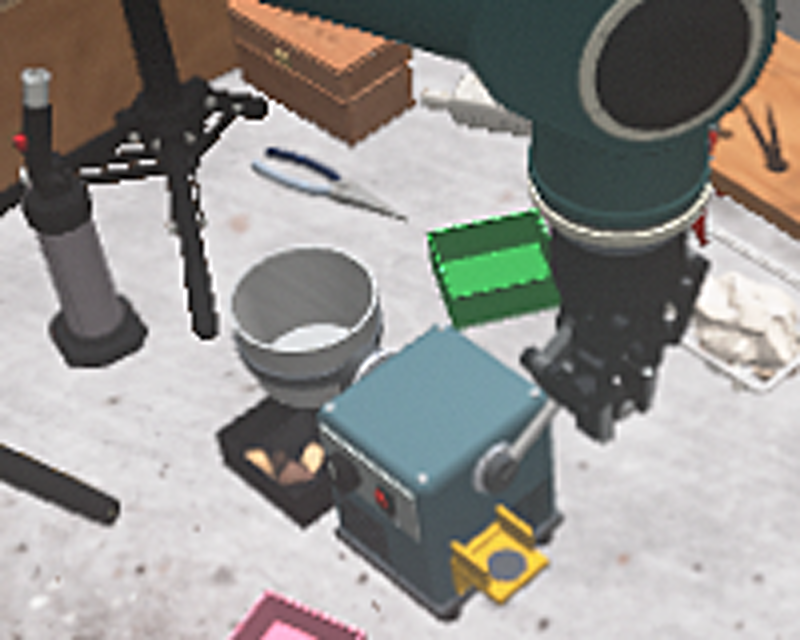

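```bash
python3 -m handwheel '[{"translation":[-0.6,0,0],"turn":0,"hand":0},{"translation":[0,0,0],"turn":0,"hand":0},{"translation":[0,0,1.5],"turn":0,"hand":0},{"translation":[0,0,2.5],"turn":0,"hand":0},{"translation":[0,0,3],"turn":0,"hand":0},{"translation":[0,0,2],"turn":0,"hand":0.5},{"translation":[-1.5,-2.6,0.5],"turn":-3,"hand":1},{"translation":[-1.5,-2.9,0.5],"turn":-3,"hand":1},{"translation":[-1.5,-2.9,0],"turn":-3,"hand":1},{"translation":[-1.5,-2.9,0],"turn":-3,"hand":1},{"translation":[-1.5,-2.9,0],"turn":-3,"hand":1},{"translation":[-1.5,-2.9,0],"turn":-3,"hand":1},{"translation":[-1.5,-2.9,0],"turn":0,"hand":1},{"translation":[-1,-2,0],"turn":0,"hand":1},{"translation":[0,0,0],"turn":0,"hand":1},{"translation":[0,0,0],"turn":0,"hand":1}]'; python3 -c "from h import *;st();snap('scene','s7',s=1.25);snap('top','t7',s=1.25)"
```

```text
t: 10.5
position: [505.6, -276.7, 249.5]
ee_rot: [[0.333, 0.942, 0.024], [0.942, -0.334, 0.017], [0.024, 0.017, -1.0]]
ft_force: [-0.6, 0.3, -0.3]
opening: 1.001
10.5 [ 505.6 -276.7  249.5] [-0.6  0.3 -0.3] 1.001 yaw y-axis -19.5
```

View pics/s7.png

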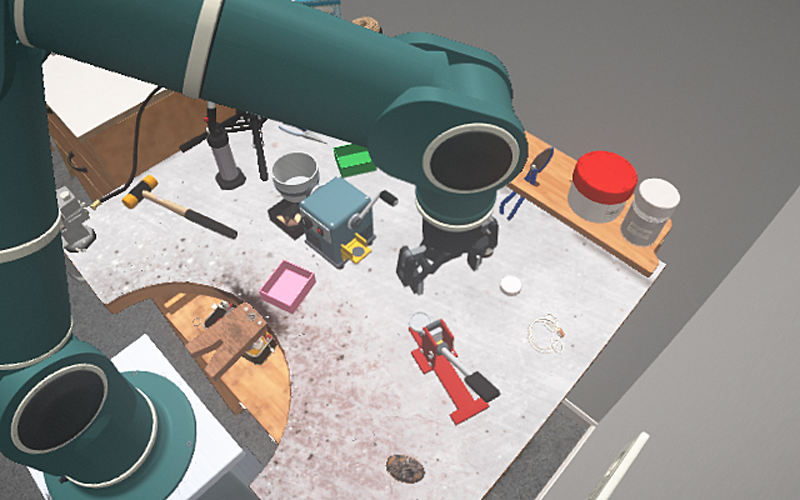

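View pics/t7.png

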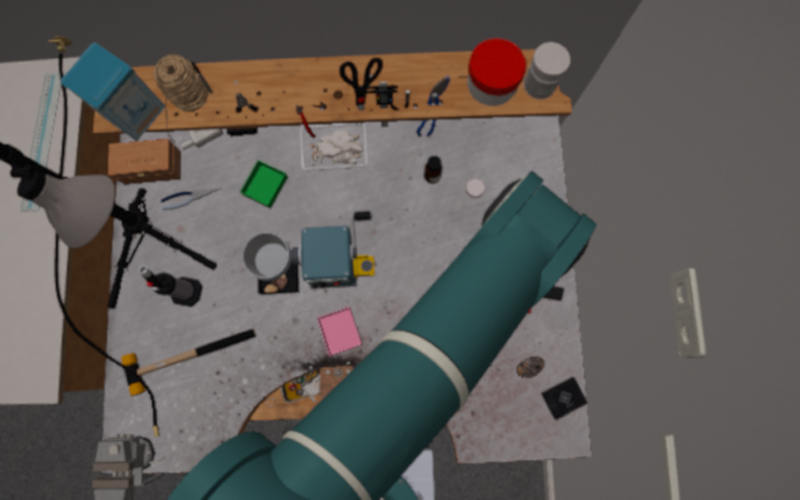

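```bash
python3 - <<'E'
import cv2,numpy as np
t=cv2.imread("pics/t7_raw.png");s=cv2.imread("pics/s7_raw.png")
a=cv2.resize(t[160:260,190:320],(390*2,600),interpolation=cv2.INTER_CUBIC);cv2.imwrite("pics/t7c.png",a)
cv2.imwrite("pics/s7c.png",cv2.resize(s[115:220,210:330],None,fx=5.5,fy=5.5,interpolation=cv2.INTER_CUBIC))
E
```

```text
(no output)
```

View pics/t7c.png

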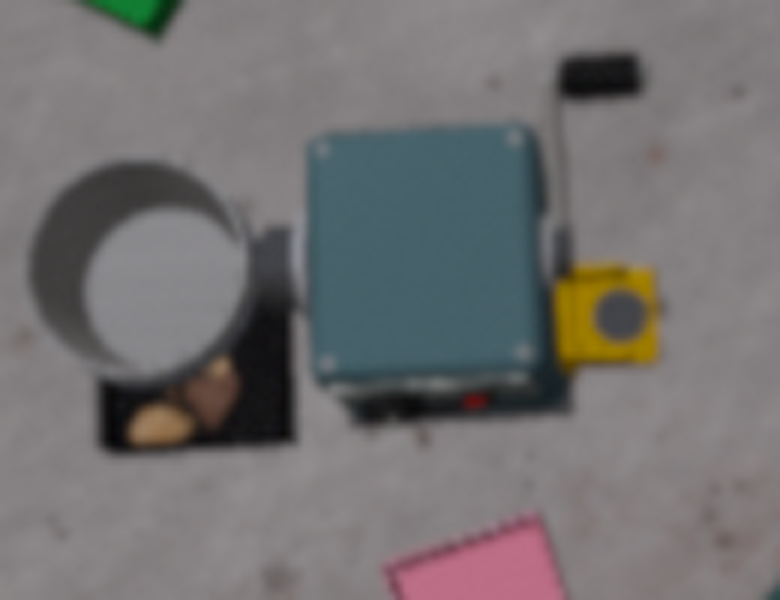

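View pics/s7c.png

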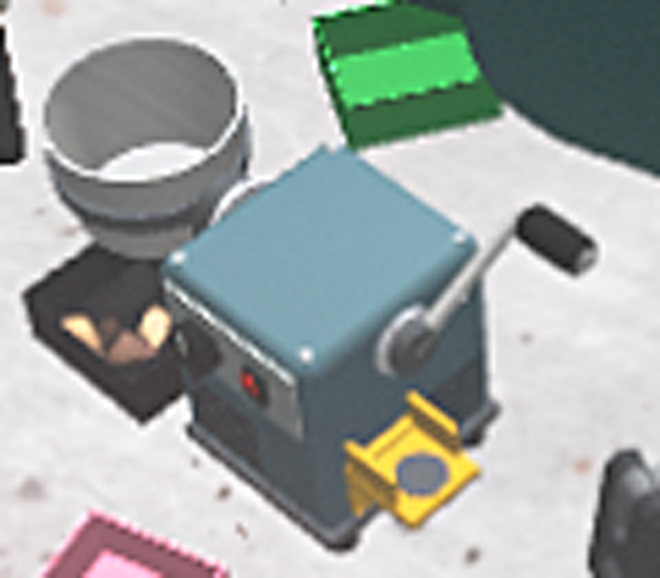

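```bash
python3 - <<'E'
from m import T,S
from h import *
print('----')
sc=[(323,149),(515,137),(328,363),(524,352)]; ss=[(332,147),(459,238),(178,258),(306,355)]
P=onz("top",[T(p) for p in sc],141);Q=onz("scene",[S(p) for p in ss],141)
for X in(P,Q):
    c=X.mean(0); x=(X[0]+X[1]-X[2]-X[3]); y=X[0]+X[2]-X[1]-X[3]
    a=np.mean([np.arctan2(x[1],x[0]),np.arctan2(-y[0],y[1])])
    print("centre",c,np.degrees(a),"lift",c[:2]+[-20*np.cos(a)+78*np.sin(a),-20*np.sin(a)-78*np.cos(a)])
print("boss",tri(S((420,474)),T((621,314))))
print(onz("top",[T((621,314))],62),onz("scene",[S((420,474))],62))
E
python3 - <<'E'
import cv2
s=cv2.imread("pics/s7_raw.png")
cv2.imwrite("pics/s7d.png",cv2.resize(s[150:200,205:255],None,fx=12,fy=12,interpolation=cv2.INTER_LANCZOS4))
E
```

```text
screws top [[606.1  82.5 141. ]
 [605.4   1.1 141. ]
 [514.7  83.4 141. ]
 [514.1   1.2 141. ]]
screws scene [[606.6  83.2 141. ]
 [606.2   1.3 141. ]
 [514.5  83.9 141. ]
 [514.6   2.7 141. ]]
(array([605.85873469,  82.26828175, 142.19654836]), np.float64(0.13096479452251508))
(array([605.47364888,   0.93299329, 141.70493293]), np.float64(0.5573034039596124))
(array([514.45747436,  83.36146816, 141.54947601]), np.float64(0.3994094600272197))
(array([513.60630646,   1.0387867 , 143.290327  ]), np.float64(0.26940973600597184))
centre [560.06899142  42.05336924 141.        ] -0.28827893375361596 -0.466186780342461
centre [560.4783318   42.76338561 141.        ] -0.6438607274299138 -0.1539773868777878
boss (array([539.12368832, -36.05312664,  66.88320808]), np.float64(0.6940971761884264))
knob (array([626.73358692, -37.59844005, 153.00746666]), np.float64(0.5746913020709707))
saddle (array([ 519.70870463, -223.37758294,   45.05367547]), np.float64(1.0208551490709845)) [[ 519.57302652 -223.28729705   43.        ]] [[ 521.0588941  -222.89521191   43.        ]]
grip (array([ 463.7238939 , 
[... 264 characters left out ...]
y([ 493.17218063, -253.64635344,   96.79999413]), np.float64(2.1850973070324446))
tail corners [[ 433.06806027 -390.28933544    8.        ]
 [ 438.04721315 -373.14815691    8.        ]] [[ 431.87645228 -389.87439099    8.        ]
 [ 437.0358155  -373.06097197    8.        ]
 [ 496.15538311 -410.35663367    8.        ]]
----
centre [561.20002481  40.88404715 141.        ] 1.1664021871822923 lift [542.79194886 -37.50691368]
centre [561.75160261  41.8874261  141.        ] 1.0850401615256227 lift [543.23222733 -36.47731558]
boss (array([542.64786195, -36.97502979,  66.61625145]), np.float64(0.880654294873309))
[[543.81203045 -36.91190439  62.        ]] [[544.4174392  -34.09445672  62.        ]]
```

View pics/s7d.png

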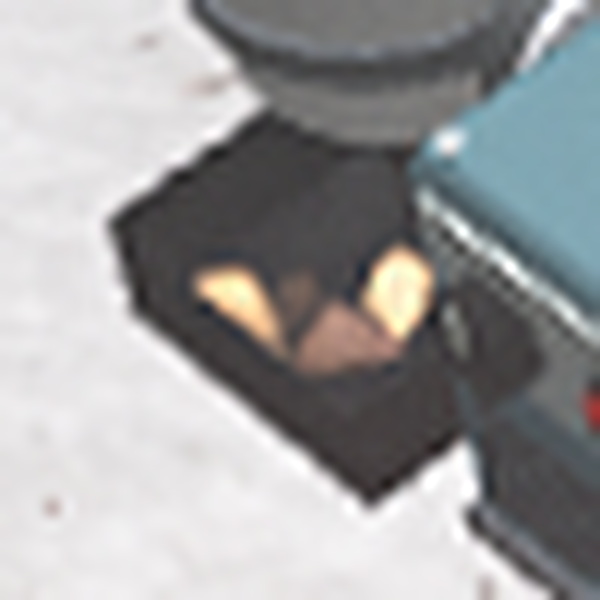

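All four stones are in the black box: two pale, the big dark one, and the small dark one at (300,300). The bowl is empty and upright. The tumbler shifted about 3 mm, so the lift point is now near (543,-37). Next I'll go down on the jack mast.

```bash
python3 -m handwheel '[{"translation":[-0.3,-0.3,-2],"turn":1.8,"hand":1},{"translation":[0,0,-3],"turn":0,"hand":1},{"translation":[0,0,-3],"turn":0,"hand":1},{"translation":[0,0,-2],"turn":0,"hand":1},{"translation":[0,0,0],"turn":0,"hand":1},{"translation":[0,0,0],"turn":0,"hand":1}]'; python3 -c "from h import *;st();snap('scene','s8',(290,170,450,330),4)"
```

```text
t: 11.1
position: [507.1, -273.7, 147.9]
ee_rot: [[0.293, 0.956, 0.027], [0.956, -0.294, 0.018], [0.026, 0.021, -0.999]]
ft_force: [0.5, 0.0, 0.7]
opening: 1.002
11.1 [ 507.1 -273.7  147.9] [0.5 0.  0.7] 1.002 yaw y-axis -17.1
```

View pics/s8.png

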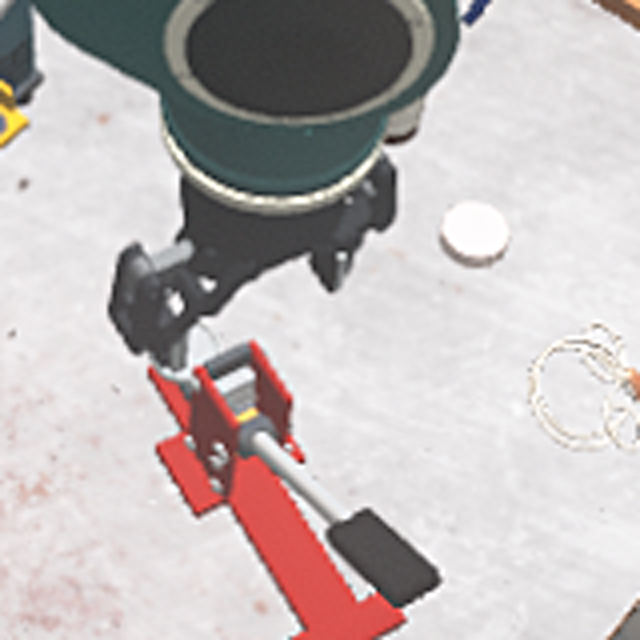

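```bash
python3 -m handwheel '[{"translation":[-0.5,-0.6,0],"turn":0,"hand":1},{"translation":[0,0,-1.5],"turn":0,"hand":1},{"translation":[0,0,-1],"turn":0,"hand":1},{"translation":[0,0,0],"turn":0,"hand":1}]'
```

```text
t: 11.48
position: [504.2, -280.9, 127.5]
ee_rot: [[0.291, 0.956, 0.034], [0.957, -0.291, 0.016], [0.026, 0.028, -0.999]]
ft_force: [0.4, 0.2, -1.1]
opening: 0.999
```

```bash
python3 -m handwheel '[{"translation":[-0.2,0,-1.5],"turn":0,"hand":1},{"translation":[0,0,-1.5],"turn":0,"hand":1},{"translation":[0,0,-1.5],"turn":0,"hand":1},{"translation":[0,0,-1.3],"turn":0,"hand":1},{"translation":[0,0,-0.4],"turn":0,"hand":1},{"translation":[0,0,0],"turn":0,"hand":1}]'; python3 -c "from h import *;st();snap('scene','s9',(290,170,450,330),4)"
```

```text
t: 11.98
position: [503.8, -282.6, 65.8]
ee_rot: [[0.291, 0.956, 0.039], [0.957, -0.291, 0.015], [0.025, 0.033, -0.999]]
ft_force: [-0.5, 0.3, 0.2]
opening: 0.999
11.98 [ 503.8 -282.6   65.8] [-0.5  0.3  0.2] 0.999 yaw y-axis -16.9
```

View pics/s9.png

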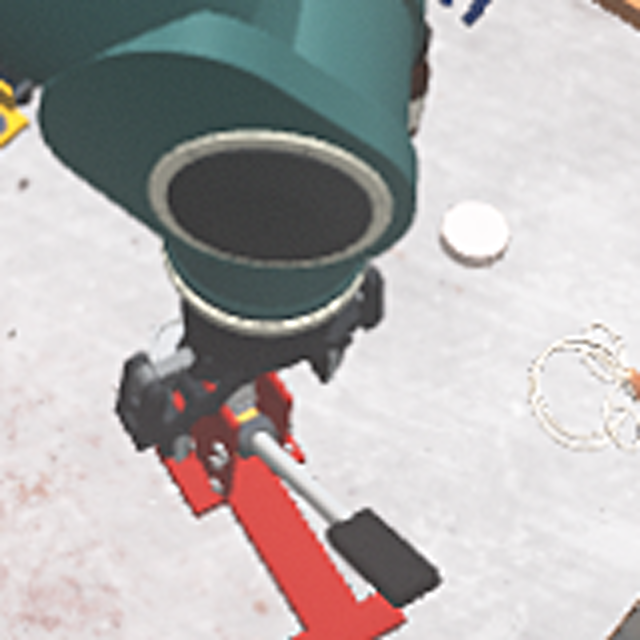

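```bash
python3 -m handwheel '[{"translation":[0,0,0],"turn":0,"hand":-0.2},{"translation":[0,0,0],"turn":0,"hand":-0.2},{"translation":[0,0,0],"turn":0,"hand":-0.2},{"translation":[0,0,0],"turn":0,"hand":-0.2},{"translation":[0,0,0],"turn":0,"hand":-0.2},{"translation":[0,0,0],"turn":0,"hand":-0.2}]' 80; python3 -c "from h import *;st();snap('scene','s10',(290,170,450,330),4)"
```

```text
t: 12.53
position: [504.6, -283.1, 68.4]
ee_rot: [[0.29, 0.956, 0.041], [0.957, -0.291, 0.014], [0.025, 0.035, -0.999]]
ft_force: [0.7, -1.1, -7.5]
opening: 0.454
12.53 [ 504.6 -283.1   68.4] [ 0.7 -1.1 -7.5] 0.454 yaw y-axis -16.9
```

View pics/s10.png

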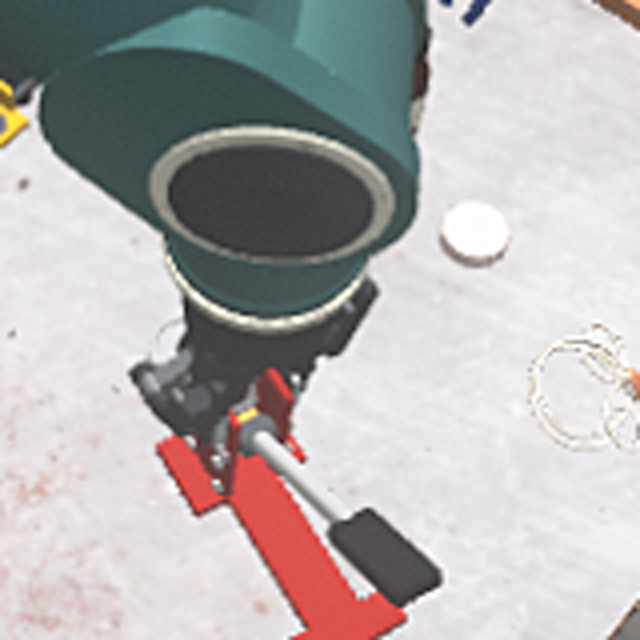

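```bash
python3 -m handwheel '[{"translation":[0,0,0.8],"turn":0,"hand":-0.2},{"translation":[0,0,0.8],"turn":0,"hand":-0.2},{"translation":[0.5,1.2,0],"turn":2.4,"hand":-0.2},{"translation":[0.5,1.4,0],"turn":2.4,"hand":-0.2},{"translation":[0.5,1.4,0],"turn":2.4,"hand":-0.2},{"translation":[0.5,1.4,0],"turn":2.4,"hand":-0.2},{"translation":[0.5,1.4,0],"turn":2.4,"hand":-0.2},{"translation":[0.5,1.4,0],"turn":2.4,"hand":-0.2},{"translation":[0.5,1,0],"turn":2.4,"hand":-0.2},{"translation":[0,0,0],"turn":0,"hand":-0.2},{"translation":[0,0,0],"turn":0,"hand":-0.2}]'; python3 -c "from h import *;st();snap('scene','s11',(250,150,450,310),4)"
```

```text
t: 13.5
position: [541.7, -177.8, 85.8]
ee_rot: [[-0.033, 0.999, 0.031], [0.999, 0.032, 0.028], [0.027, 0.032, -0.999]]
ft_force: [-0.0, -0.7, -10.5]
opening: 0.457
13.5 [ 541.7 -177.8   85.8] [ -0.   -0.7 -10.5] 0.457 yaw y-axis 1.8
```

View pics/s11.png

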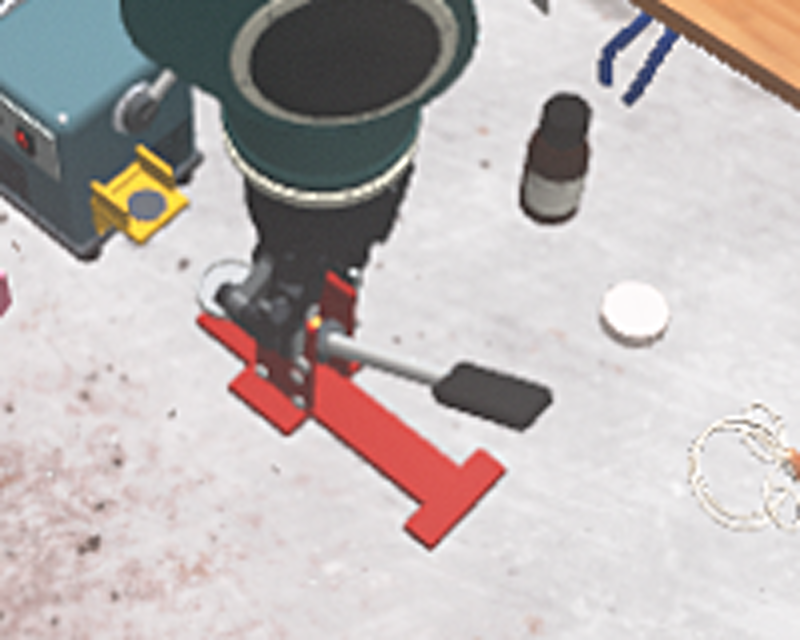

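```bash
python3 -m handwheel '[{"translation":[0.3,0,-0.7],"turn":-0.5,"hand":-0.2},{"translation":[0,0,-0.5],"turn":0,"hand":-0.2},{"translation":[0,0,-0.2],"turn":0,"hand":-0.2},{"translation":[0,0,0],"turn":0,"hand":-0.2}]'
```

```text
t: 13.88
position: [544.7, -178.9, 69.9]
ee_rot: [[-0.021, 0.999, 0.031], [0.999, 0.02, 0.027], [0.027, 0.031, -0.999]]
ft_force: [-0.6, -0.3, -9.6]
opening: 0.453
```

```bash
python3 -m handwheel '[{"translation":[0,0,-0.15],"turn":0,"hand":-0.2},{"translation":[0,0,-0.15],"turn":0,"hand":-0.2},{"translation":[0,0,0],"turn":0,"hand":-0.2}]'; python3 - <<'E'
from h import *
st();snap('scene','s12',(250,150,410,310),5); snap('top','t12',(280,180,440,300),5)
E
```

```text
t: 14.13
position: [544.5, -179.8, 68.6]
ee_rot: [[-0.019, 0.999, 0.031], [0.999, 0.018, 0.029], [0.029, 0.031, -0.999]]
ft_force: [-0.7, 0.2, -8.4]
opening: 0.457
14.13 [ 544.5 -179.8   68.6] [-0.7  0.2 -8.4] 0.457 yaw y-axis 1.0
```

View pics/s12.png

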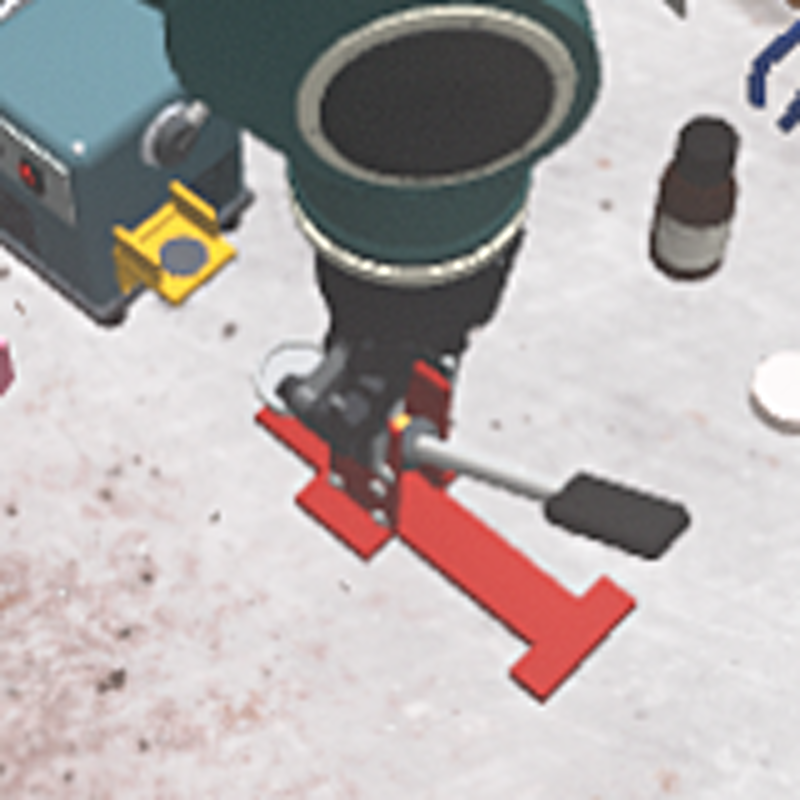

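View pics/t12.png

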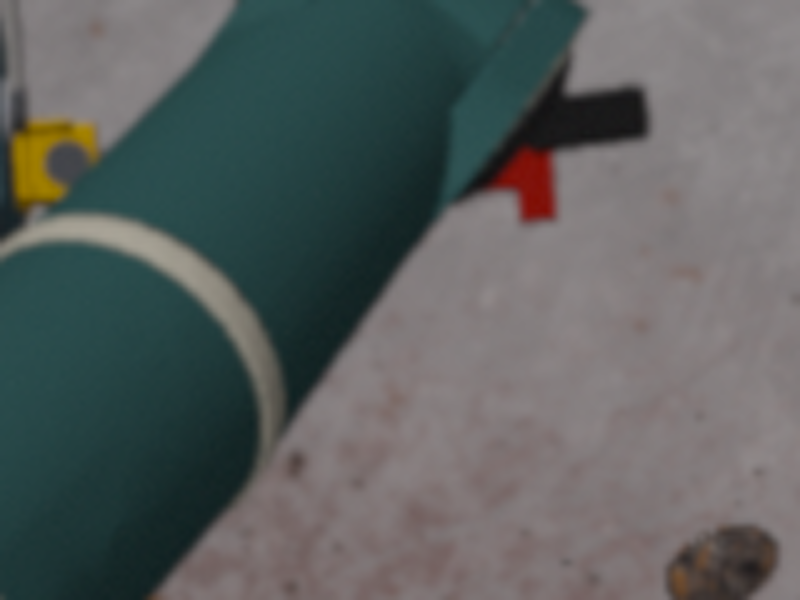

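```bash
python3 - <<'E'
from h import *
f=lambda p:[(p[0]+.5)/5-.5+250,(p[1]+.5)/5-.5+150]
Q=onz("scene",[f(p) for p in[(543,701),(513,675),(635,602),(603,577)]],9);print(Q.round(1))
print("saddle",onz("scene",[f((302,376))],44))
# same points before: compare with initial
e=Q[2]-Q[0];print("edge yaw",np.degrees(np.arctan2(e[0],-e[1])) , np.degrees(np.arctan2(e[1],e[0]))+90)
E
```

```text
[[ 508.9 -305.4    9. ]
 [ 509.2 -286.9    9. ]
 [ 577.1 -303.8    9. ]
 [ 576.8 -284.3    9. ]]
saddle [[ 543.33474643 -118.07421476   44.        ]]
edge yaw 91.36160122139066 91.36160122139066
```

```bash
python3 -m handwheel '[{"translation":[0,0,-0.2],"turn":0,"hand":-0.2},{"translation":[0,0,-0.1],"turn":0,"hand":-0.2},{"translation":[0,0,0],"turn":0,"hand":-0.2}]'
```

```text
t: 14.48
position: [544.9, -180.1, 68.6]
ee_rot: [[-0.019, 0.999, 0.033], [0.999, 0.018, 0.031], [0.03, 0.033, -0.999]]
ft_force: [-1.8, -1.3, -8.3]
opening: 0.454
```

```bash
python3 -m handwheel '[{"translation":[0,0,-0.4],"turn":0,"hand":-0.2},{"translation":[0,0,-0.4],"turn":0,"hand":-0.2}]'
```

```text
t: 14.65
position: [546.6, -181.2, 65.3]
ee_rot: [[-0.018, 0.999, 0.037], [0.999, 0.017, 0.032], [0.032, 0.038, -0.999]]
ft_force: [-6.3, -0.6, 33.7]
opening: 0.455
```

```bash
python3 -m handwheel '[{"translation":[0,0,0.2],"turn":0,"hand":-0.2},{"translation":[0,0,0],"turn":0,"hand":-0.2}]'
```

```text
t: 14.82
position: [547.1, -181.9, 68.2]
ee_rot: [[-0.018, 0.999, 0.039], [0.999, 0.017, 0.032], [0.031, 0.04, -0.999]]
ft_force: [0.3, -0.6, -10.7]
opening: 0.455
```

```bash
python3 -m handwheel '[{"translation":[-0.1,0.9,0],"turn":0,"hand":-0.2},{"translation":[0,0.9,0],"turn":0,"hand":-0.2},{"translation":[0,0.9,0],"turn":0,"hand":-0.2},{"translation":[0,0.6,0],"turn":0,"hand":-0.2},{"translation":[0,0,0],"turn":0,"hand":-0.2},{"translation":[0,0,0],"turn":0,"hand":-0.2}]'; python3 - <<'E'
from h import *
st();snap('scene','s13',(250,150,390,290),5.7)
E
```

```text
t: 15.32
position: [545.2, -144.9, 66.0]
ee_rot: [[-0.019, 0.999, 0.037], [0.999, 0.018, 0.032], [0.031, 0.038, -0.999]]
ft_force: [1.4, -0.3, -9.2]
opening: 0.452
15.32 [ 545.2 -144.9   66. ] [ 1.4 -0.3 -9.2] 0.452 yaw y-axis 1.0
```

View pics/s13.png

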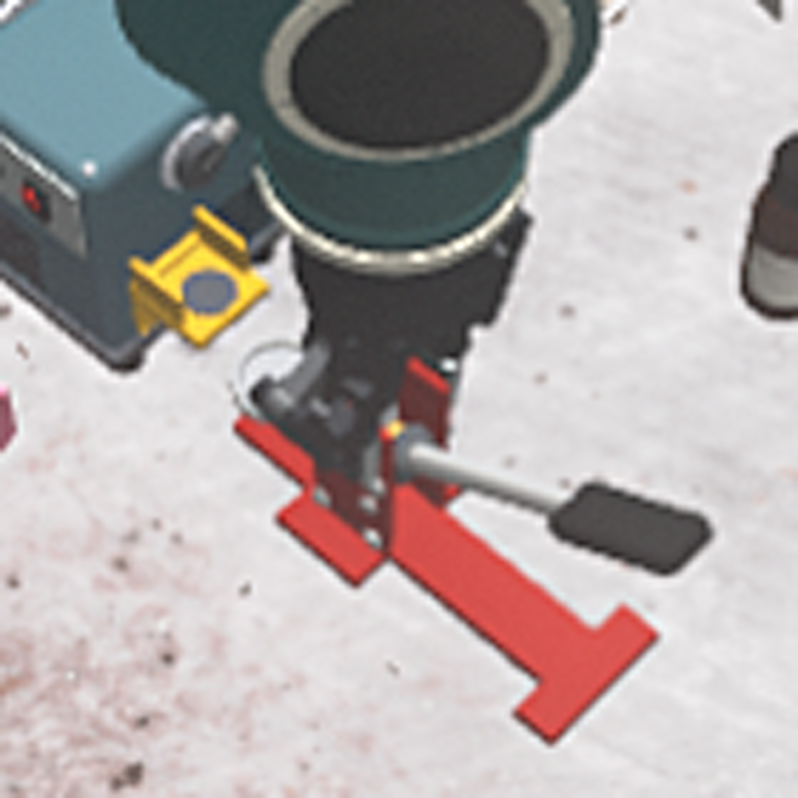

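```bash
python3 - <<'E'
from h import *
f=lambda p:[(p[0]+.5)/5.7-.5+250,(p[1]+.5)/5.7-.5+150]
Q=onz("scene",[f(p) for p in[(549,741),(516,713),(657,634),(624,606)]],8);print(Q.round(1))
e=Q[2]-Q[0];print("yaw",np.degrees(np.arctan2(e[1],e[0]))+90, (Q[0]+Q[2])/2)
print("saddle",onz("scene",[f((285,388))],43),"boss",onz("scene",[f((211,292))],64))
E
```

```text
[[ 509.1 -267.6    8. ]
 [ 509.2 -249.4    8. ]
 [ 577.1 -267.5    8. ]
 [ 577.7 -248.8    8. ]]
yaw 90.06367457608458 [ 543.12276697 -267.55966486    8.        ]
saddle [[541.01833878 -84.52175382  43.        ]] boss [[544.49743658 -36.51020542  64.        ]]
```

```bash
python3 -m handwheel '[{"translation":[0.1,0.9,0],"turn":0,"hand":-0.2},{"translation":[0.1,0.9,0],"turn":0,"hand":-0.2},{"translation":[0,0.9,0],"turn":0,"hand":-0.2},{"translation":[0,0.9,0],"turn":0,"hand":-0.2},{"translation":[0,0.6,0],"turn":0,"hand":-0.2},{"translation":[0,0,0],"turn":0,"hand":-0.2},{"translation":[0,0,0],"turn":0,"hand":-0.2}]'; python3 - <<'E'
from h import *
st();snap('scene','s14',(250,130,390,270),5.7)
E
```

```text
t: 15.95
position: [547.3, -101.6, 66.3]
ee_rot: [[-0.017, 0.999, 0.038], [1.0, 0.016, 0.027], [0.026, 0.039, -0.999]]
ft_force: [-1.1, -5.4, -9.7]
opening: 0.454
15.95 [ 547.3 -101.6   66.3] [-1.1 -5.4 -9.7] 0.454 yaw y-axis 0.9
```

View pics/s14.png

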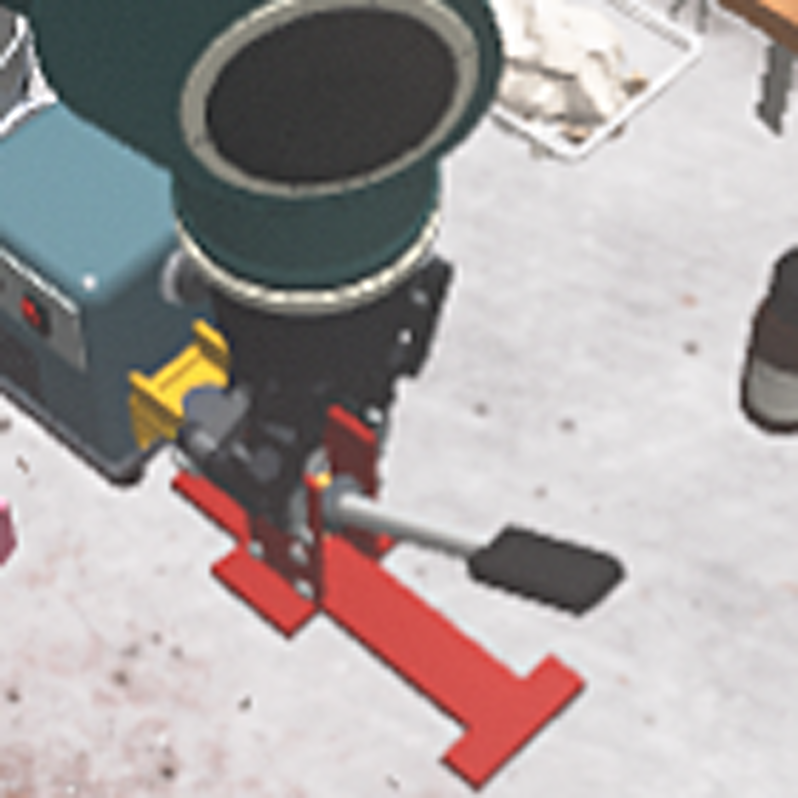

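```bash
python3 - <<'E'
from h import *
f=lambda p:[(p[0]+.5)/5.7-.5+250,(p[1]+.5)/5.7-.5+130]
Q=onz("scene",[f(p) for p in[(478,787),(444,759),(584,685),(551,656)]],8);print(Q.round(1))
e=Q[2]-Q[0];a=(np.arctan2(e[1],e[0]))+np.pi/2;m=(Q[0]+Q[2])/2;print(np.degrees(a),m, m[:2]+185.8*np.array([np.cos(a),np.sin(a)]))
E
```

```text
[[ 512.  -225.7    8. ]
 [ 511.8 -206.6    8. ]
 [ 578.8 -225.3    8. ]
 [ 579.8 -205.6    8. ]]
90.29825590393841 [ 545.39174276 -225.50079021    8.        ] [544.42455639 -39.70330758]
```

```bash
python3 -m handwheel '[{"translation":[-0.1,0.4,0],"turn":0,"hand":-0.2},{"translation":[0,0,0],"turn":0,"hand":-0.2},{"translation":[0,0,0],"turn":0,"hand":-0.2}]'
```

```text
t: 16.25
position: [547.1, -101.1, 67.6]
ee_rot: [[-0.014, 0.999, 0.042], [1.0, 0.013, 0.021], [0.02, 0.042, -0.999]]
ft_force: [-0.4, 0.2, -10.5]
opening: 0.458
```

```bash
python3 -m handwheel '[{"translation":[-0.1,0.4,-0.05],"turn":0,"hand":-0.2},{"translation":[0,0.2,-0.05],"turn":0,"hand":-0.2},{"translation":[0,0,-0.1],"turn":0,"hand":-0.2}]'
```

```text
t: 16.5
position: [546.9, -100.9, 67.2]
ee_rot: [[-0.009, 0.999, 0.047], [1.0, 0.008, 0.012], [0.012, 0.047, -0.999]]
ft_force: [0.1, 0.2, -7.5]
opening: 0.457
```

```bash
python3 - <<'E'
from h import *
s=st();print(np.round(s["joints"],3),np.round(s["joint_torque"],1),np.round(s["wrist_torque"],2))
snap('scene','s15',(200,50,400,250),4)
snap('top','t15',(180,130,380,280),4)
E
```

```text
16.5 [ 546.9 -100.9   67.2] [ 0.1  0.2 -7.5] 0.457 yaw y-axis 0.5
[-0.317  0.56   0.577  1.959 -0.491  0.715  0.566] [ -1.2 -81.9  14.7 -32.7   0.1  -0.3  -0.1] [ 0.14  0.16 -0.02]
```

View pics/s15.png

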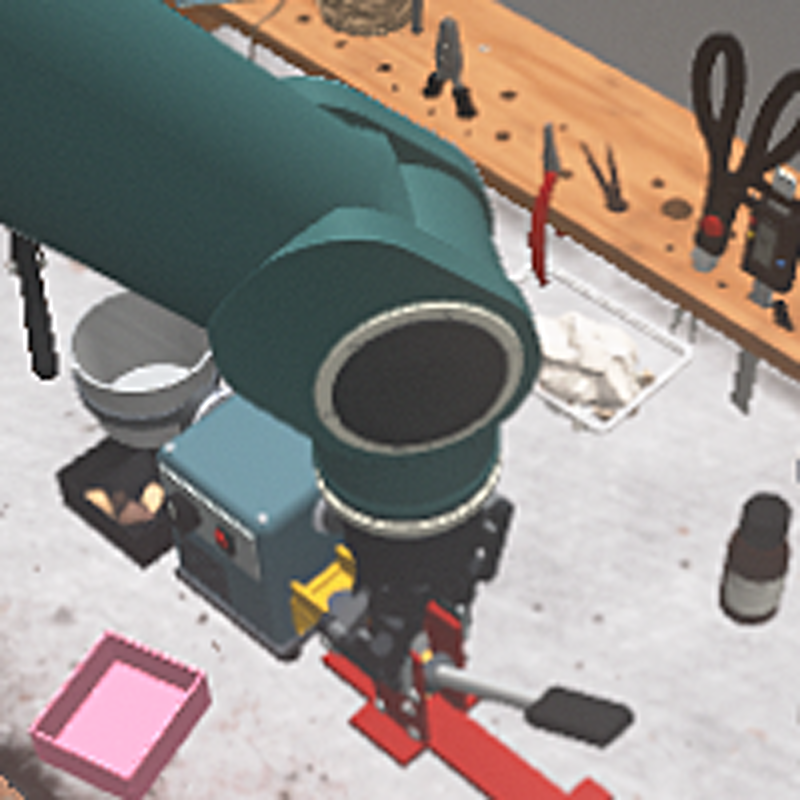

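View pics/t15.png

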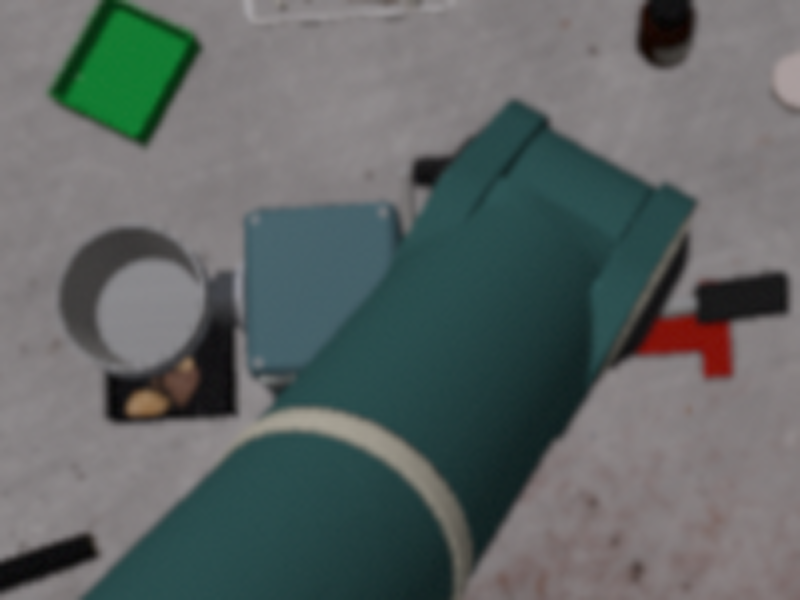

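```bash
python3 -m handwheel '[{"translation":[-0.1,0.7,-0.05],"turn":0,"hand":-0.2},{"translation":[0,0,0],"turn":0,"hand":-0.2}]';python3 -c "from h import *;s=st();print(np.round(s['joints'],3),np.round(s['wrist_torque'],2))"
```

```text
t: 16.77
position: [546.6, -100.2, 68.5]
ee_rot: [[-0.004, 0.999, 0.051], [1.0, 0.004, 0.004], [0.004, 0.051, -0.999]]
ft_force: [0.5, 1.2, -10.1]
opening: 0.456
16.77 [ 546.6 -100.2   68.5] [  0.5   1.2 -10.1] 0.456 yaw y-axis 0.2
[-0.329  0.556  0.584  1.964 -0.486  0.708  0.553] [0.54 0.18 0.05]
```

```bash
python3 -m handwheel '[{"translation":[0,0,-0.2],"turn":0,"hand":-0.2},{"translation":[0,0,-0.15],"turn":0,"hand":-0.2}]';python3 - <<'E'
from h import *
s=st();print(np.round(s['wrist_torque'],2))
im=cv2.imread('pics/s15_raw.png')
cv2.imwrite('pics/s15b.png',cv2.resize(im[160:260,260:370],None,fx=7,fy=6,interpolation=cv2.INTER_LANCZOS4))
E
```

```text
t: 16.93
position: [547.4, -101.0, 66.3]
ee_rot: [[-0.003, 0.999, 0.053], [1.0, 0.003, 0.003], [0.003, 0.053, -0.999]]
ft_force: [-7.9, -6.1, 29.6]
opening: 0.452
16.93 [ 547.4 -101.    66.3] [-7.9 -6.1 29.6] 0.452 yaw y-axis 0.2
[-0.52  3.27  0.12]
```

View pics/s15b.png

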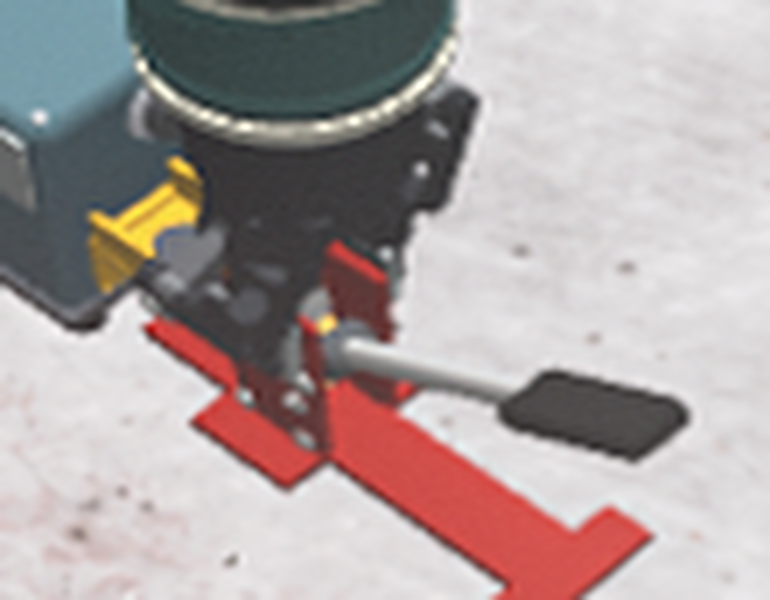

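```bash
python3 -m handwheel '[{"translation":[0,0,0],"turn":0,"hand":1},{"translation":[0,0,0],"turn":0,"hand":1},{"translation":[0,0,0],"turn":0,"hand":1},{"translation":[0,0,0],"turn":0,"hand":1},{"translation":[0,0,2],"turn":0,"hand":1},{"translation":[0,0,3],"turn":0,"hand":1},{"translation":[0,0,3],"turn":0,"hand":1},{"translation":[0,0,3],"turn":0,"hand":1},{"translation":[0,-1,2],"turn":0,"hand":1},{"translation":[-1.5,-3,0.5],"turn":0,"hand":1},{"translation":[-1.5,-3,0],"turn":0,"hand":0},{"translation":[-1.5,-3,0],"turn":0,"hand":-1},{"translation":[-1.5,-3,0],"turn":0,"hand":-1},{"translation":[-1.5,-3,0],"turn":0,"hand":-1},{"translation":[-1.5,-3,0],"turn":0,"hand":-1},{"translation":[0,0,0],"turn":0,"hand":-1}]'; python3 - <<'E'
from h import *
s=st();print(np.round(s['joints'],3))
snap('scene','s16',(250,130,390,270),5.7)
snap('top','t16',(240,170,400,270),5)
E
```

```text
t: 18.27
position: [456.1, -290.0, 210.4]
ee_rot: [[-0.017, 0.998, 0.061], [1.0, 0.017, 0.007], [0.006, 0.061, -0.998]]
ft_force: [-1.0, -0.4, 0.4]
opening: 0.144
18.27 [ 456.1 -290.   210.4] [-1.  -0.4  0.4] 0.144 yaw y-axis 1.0
[-0.107  0.336  0.777  1.902 -0.335  0.975  0.839]
```

View pics/s16.png

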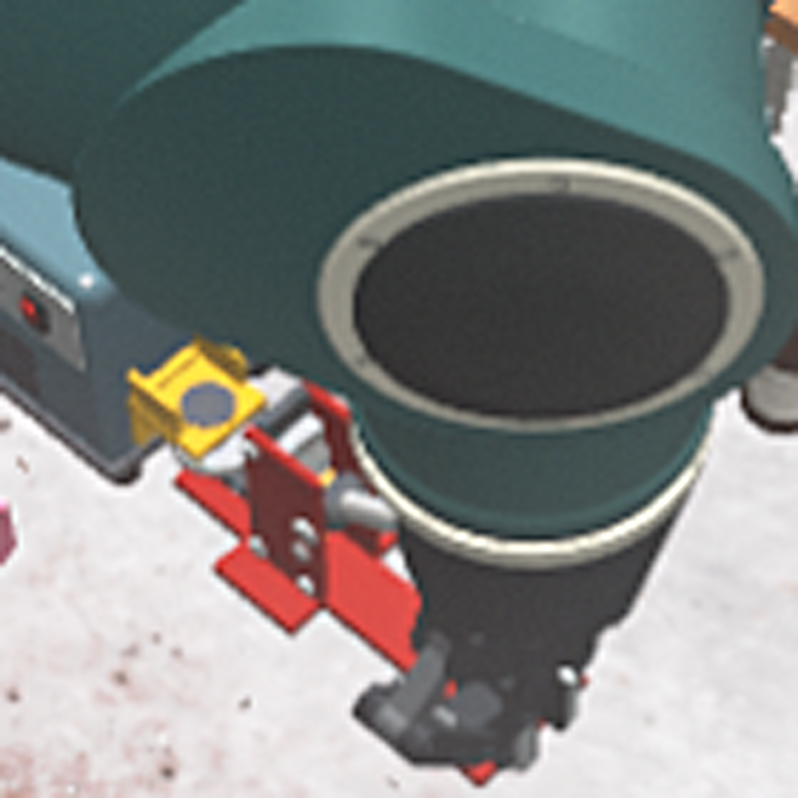

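View pics/t16.png

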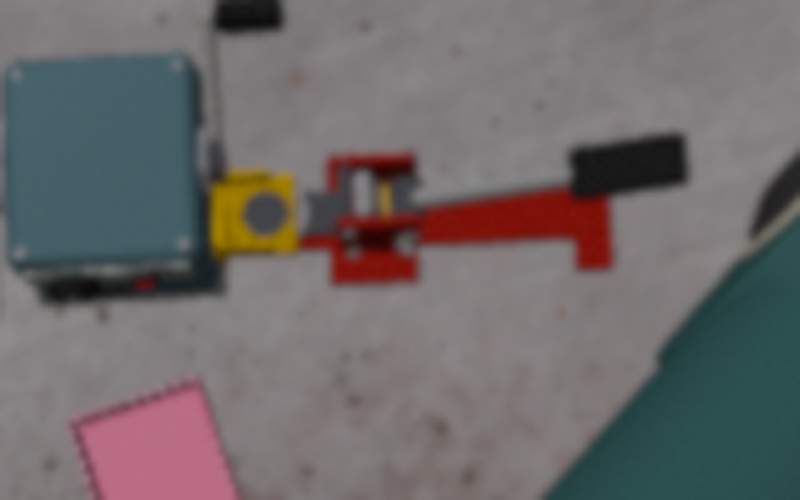

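```bash
python3 - <<'E' | sed '1,/^tail/d'
from m import J,T
from h import *
g=lambda p:[(p[0]+.5)/5-.5+240,(p[1]+.5)/5-.5+170]
print("tail x")
A=onz("top",[J(p) for p in[(160,268),(268,296),(473,348),(514,358)]],8)[:,:2]
B=onz("top",[g(p) for p in[(332,283),(418,282),(578,269),(612,269)]],8)[:,:2]
a0,b0=A.mean(0),B.mean(0)
H=(A-a0).T@(B-b0);U,S_,V=np.linalg.svd(H);R=V.T@U.T
print("rot",np.degrees(np.arctan2(R[1,0],R[0,0])),"res",((A-a0)@R.T+b0-B).round(1))
sad=onz("top",[J((117,160))],43)[0,:2]
print("saddle now",(sad-a0)@R.T+b0)
print("grip",(np.array([463.7,-400.5])-a0)@R.T+b0, "direct",onz("top",[g((630,165))],138))
sc=[(15,75),(178,64),(20,254),(184,243)]
P=onz("top",[g(p) for p in sc],141); c=P.mean(0); x=(P[0]+P[1]-P[2]-P[3]); y=P[0]+P[2]-P[1]-P[3]
a=np.mean([np.arctan2(x[1],x[0]),np.arctan2(-y[0],y[1])])
print("tumbler",c,np.degrees(a),"lift",c[:2]+[-20*np.cos(a)+78*np.sin(a),-20*np.sin(a)-78*np.cos(a)])
print("boss disc",onz("top",[g((267,213))],64),"cup right edge",onz("top",[g((309,212))],43))
E
```

```text
[ 438.04721315 -373.14815691    8.        ]] [[ 431.87645228 -389.87439099    8.        ]
 [ 437.0358155  -373.06097197    8.        ]
 [ 496.15538311 -410.35663367    8.        ]]
tail x
rot 17.753346867058404 res [[-0.7 -0.5]
 [ 1.2 -0. ]
 [-0.9 -0.3]
 [ 0.4  0.8]]
saddle now [544.79121949 -38.06917688]
grip [ 545.61466407 -223.8794541 ] direct [[ 547.50161486 -224.47570703  138.        ]]
tumbler [560.97813772  42.27244315 141.        ] 1.3513856268559201 lift [542.82324798 -36.17754078]
boss disc [[542.71780417 -36.78969362  64.        ]] cup right edge [[545.89059951 -58.3509602   43.        ]]
```

The top view at (240..400,170..270) shows the cup under the yellow plate. The saddle measures (544.8,-38.1) against the lift point at (542.8,-36.4), so the error is about 2 mm and 10 mm is allowed. I'll move over the grip next.

```bash
python3 -m handwheel '[{"translation":[1.8,1,0],"turn":-1,"hand":-1},{"translation":[1.8,1,0],"turn":0,"hand":-1},{"translation":[1.8,1,0],"turn":0,"hand":-1},{"translation":[1.6,0.8,0],"turn":0,"hand":-1},{"translation":[1,0.4,0],"turn":0,"hand":-1},{"translation":[0,0,0],"turn":0,"hand":-1},{"translation":[0,0,0],"turn":0,"hand":-1}]'
```

```text
t: 18.95
position: [545.3, -233.7, 209.1]
ee_rot: [[-0.012, 0.998, 0.062], [1.0, 0.011, 0.012], [0.011, 0.062, -0.998]]
ft_force: [0.8, 0.1, 0.7]
opening: 0.001
```

Going down to touch the grip, which should be at z≈147.

```bash
python3 -m handwheel '[{"translation":[0.1,-0.5,-1.5],"turn":0,"hand":-1},{"translation":[0,0,-1.5],"turn":0,"hand":-1},{"translation":[0,0,-1],"turn":0,"hand":-1},{"translation":[0,0,-0.3],"turn":0,"hand":-1}]'; python3 - <<'E'
from h import *
st();snap('scene','s17',(270,130,410,270),5.7)
E
```

```text
t: 19.28
position: [544.7, -239.8, 164.3]
ee_rot: [[-0.011, 0.998, 0.063], [1.0, 0.011, 0.012], [0.011, 0.063, -0.998]]
ft_force: [-0.8, -0.1, 0.7]
opening: -0.0
19.28 [ 544.7 -239.8  164.3] [-0.8 -0.1  0.7] -0.0 yaw y-axis 0.6
```

View pics/s17.png

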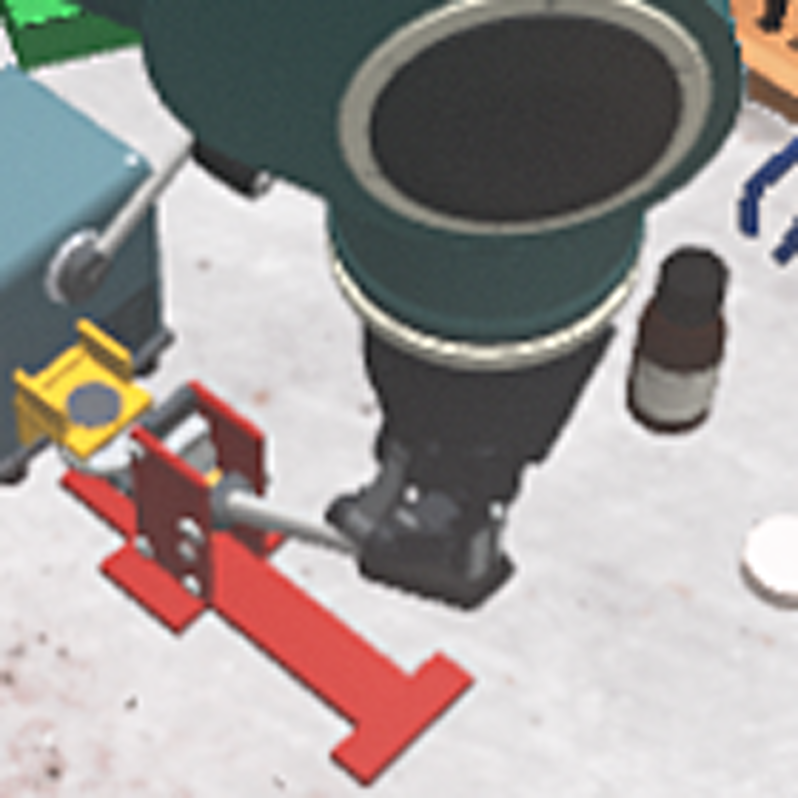

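```bash
python3 -m handwheel '[{"translation":[0.2,0,-1.2],"turn":0,"hand":-1},{"translation":[0,0,-1],"turn":0,"hand":-1},{"translation":[0,0,-1],"turn":0,"hand":-1},{"translation":[0,0,-1],"turn":0,"hand":-1}]'
```

```text
t: 19.67
position: [547.2, -241.4, 121.5]
ee_rot: [[-0.01, 0.998, 0.066], [1.0, 0.009, 0.011], [0.01, 0.066, -0.998]]
ft_force: [0.7, -0.4, 2.6]
opening: -0.001
```

```bash
python3 -m handwheel '[{"translation":[0,0,-1.1],"turn":0,"hand":-1},{"translation":[0,0,-1.2],"turn":0,"hand":-1},{"translation":[0,0,-1.2],"turn":0,"hand":-1},{"translation":[0,0,-1],"turn":0,"hand":-1},{"translation":[0,0,-0.6],"turn":0,"hand":-1}]'
```

```text
t: 20.08
position: [547.4, -242.9, 64.7]
ee_rot: [[-0.009, 0.998, 0.068], [1.0, 0.008, 0.008], [0.008, 0.068, -0.998]]
ft_force: [1.1, 0.6, 7.9]
opening: -0.004
```

```bash
python3 -m handwheel '[{"translation":[0,0,-0.5],"turn":0,"hand":-1},{"translation":[0,0,-0.4],"turn":0,"hand":-1}]'; python3 - <<'E'
from h import *
st();snap('scene','s18',(270,130,410,270),5.7)
E
```

```text
t: 20.25
position: [548.0, -243.0, 55.0]
ee_rot: [[-0.008, 0.998, 0.069], [1.0, 0.008, 0.009], [0.009, 0.069, -0.998]]
ft_force: [-19.5, 13.4, 70.0]
opening: 0.002
20.25 [ 548. -243.   55.] [-19.5  13.4  70. ] 0.002 yaw y-axis 0.4
```

View pics/s18.png

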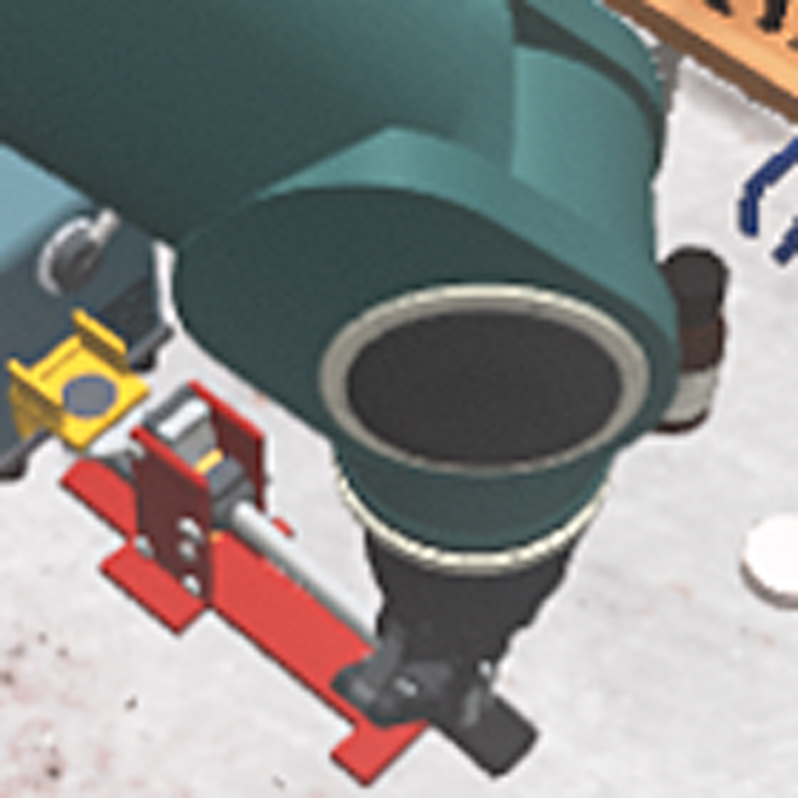

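```bash
python3 -m handwheel '[{"translation":[0,0,1],"turn":0,"hand":-1},{"translation":[0,0,1.5],"turn":0,"hand":-1},{"translation":[0,0,1.5],"turn":0,"hand":-1},{"translation":[0,0,1.5],"turn":0,"hand":-1},{"translation":[0,0,1.5],"turn":0,"hand":-1},{"translation":[0,0,1.2],"turn":0,"hand":-1},{"translation":[0,0,1.2],"turn":0,"hand":-1},{"translation":[0,0,0.5],"turn":0,"hand":-1},{"translation":[0,0,0],"turn":0,"hand":-1}]'; python3 - <<'E'
from h import *
st();snap('scene','s19',(270,130,410,270),5.7)
E
```

```text
t: 21.05
position: [547.1, -240.6, 153.4]
ee_rot: [[-0.009, 0.998, 0.065], [1.0, 0.008, 0.015], [0.014, 0.065, -0.998]]
ft_force: [-0.5, -0.5, 1.3]
opening: 0.002
21.05 [ 547.1 -240.6  153.4] [-0.5 -0.5  1.3] 0.002 yaw y-axis 0.5
```

View pics/s19.png

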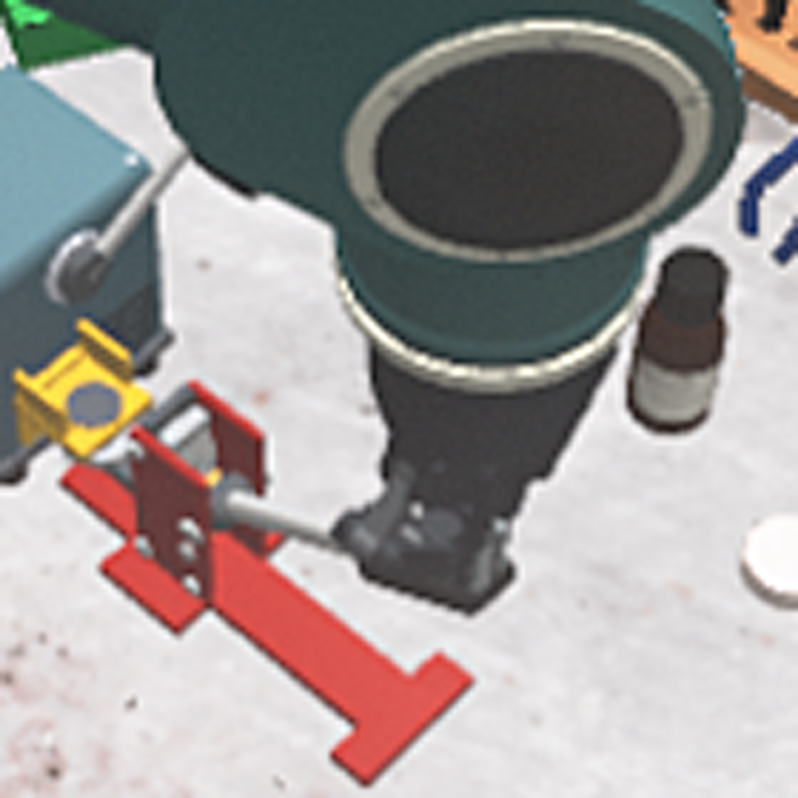

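```bash
python3 -m handwheel '[{"translation":[0,0,1],"turn":0,"hand":-1},{"translation":[0,0,0],"turn":0,"hand":-1},{"translation":[0,0,-1.2],"turn":0,"hand":-1},{"translation":[0,0,-1.2],"turn":0,"hand":-1},{"translation":[0,0,-1.2],"turn":0,"hand":-1},{"translation":[0,0,-1.2],"turn":0,"hand":-1},{"translation":[0,0,-1.2],"turn":0,"hand":-1},{"translation":[0,0,-1.2],"turn":0,"hand":-1},{"translation":[0,0,-1],"turn":0,"hand":-1},{"translation":[0,0,-0.6],"turn":0,"hand":-1}]'
```

```text
t: 21.93
position: [546.6, -243.2, 65.2]
ee_rot: [[-0.007, 0.998, 0.065], [1.0, 0.006, 0.011], [0.01, 0.066, -0.998]]
ft_force: [3.3, -0.2, 7.2]
opening: 0.003
```

```bash
python3 -m handwheel '[{"translation":[0,0,-0.4],"turn":0,"hand":-1},{"translation":[0,0,-0.2],"turn":0,"hand":-1}]'; python3 - <<'E'
from h import *
st();snap('scene','s20',(210,110,390,270),4.4)
E
```

```text
t: 22.1
position: [546.9, -243.3, 56.6]
ee_rot: [[-0.006, 0.998, 0.066], [1.0, 0.005, 0.011], [0.011, 0.066, -0.998]]
ft_force: [-9.8, 9.4, 49.8]
opening: -0.0
22.1 [ 546.9 -243.3   56.6] [-9.8  9.4 49.8] -0.0 yaw y-axis 0.3
```

View pics/s20.png

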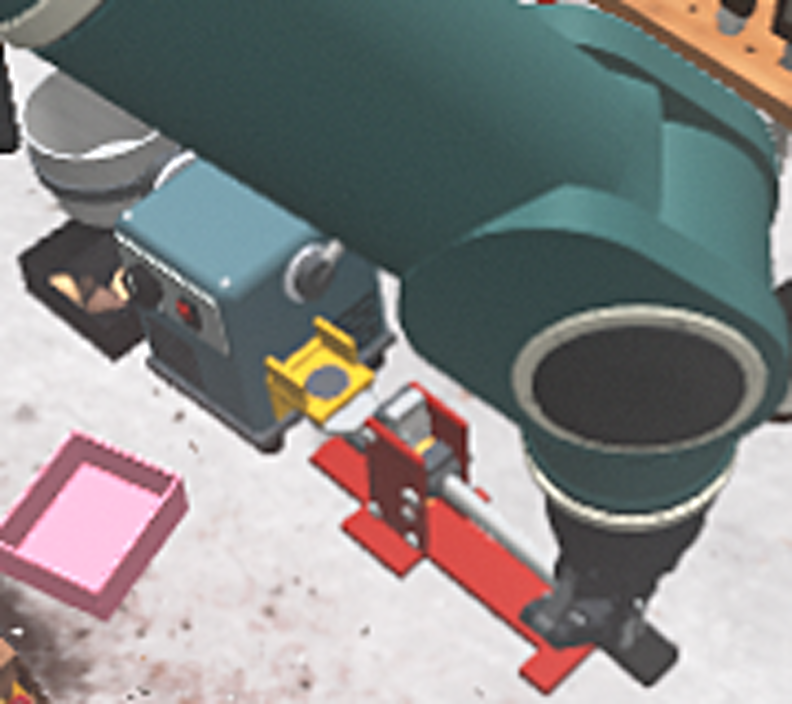

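```bash
python3 -m handwheel '[{"translation":[0,0,1],"turn":0,"hand":-1},{"translation":[0,0,1.5],"turn":0,"hand":-1},{"translation":[0,0,1.5],"turn":0,"hand":-1},{"translation":[0,0,1.5],"turn":0,"hand":-1},{"translation":[0,0,1.5],"turn":0,"hand":-1},{"translation":[0,0,1.2],"turn":0,"hand":-1},{"translation":[0,0,1.2],"turn":0,"hand":-1},{"translation":[0,0,0.8],"turn":0,"hand":-1},{"translation":[0,0,0.5],"turn":0,"hand":-1},{"translation":[0,0,0],"turn":0,"hand":-1}]'; python3 - <<'E'
from h import *
st();snap('scene','s21',(210,110,390,270),4.4)
E
```

```text
t: 22.98
position: [544.1, -242.1, 163.7]
ee_rot: [[-0.005, 0.998, 0.059], [1.0, 0.004, 0.014], [0.014, 0.059, -0.998]]
ft_force: [0.2, -0.1, -0.4]
opening: -0.0
22.98 [ 544.1 -242.1  163.7] [ 0.2 -0.1 -0.4] -0.0 yaw y-axis 0.2
```

View pics/s21.png

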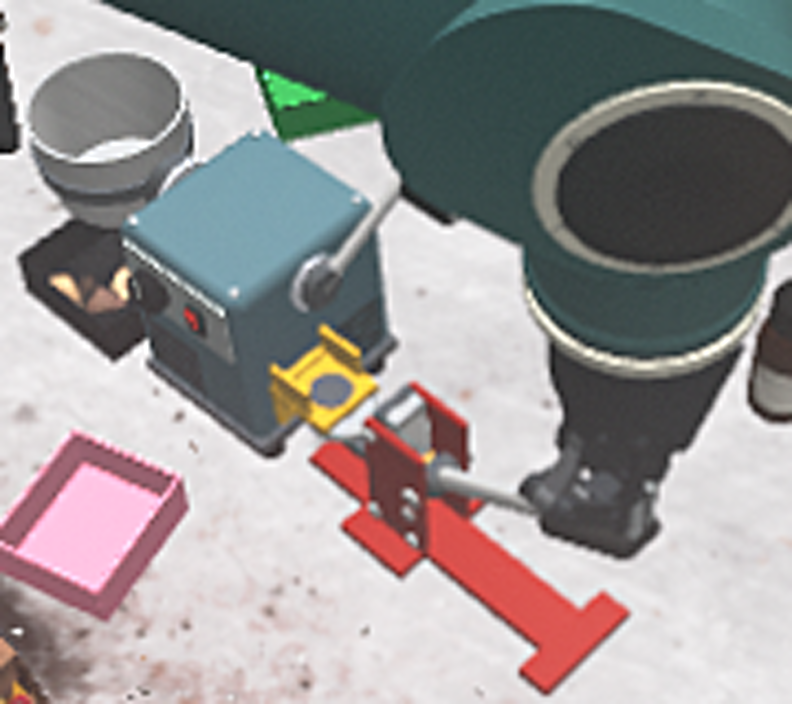

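Notch two is holding: the feet are slightly raised and the jack hasn't moved. This is the third stroke.

```bash
python3 -m handwheel '[{"translation":[0.3,0,-1.2],"turn":0,"hand":-1},{"translation":[0,0,-1.2],"turn":0,"hand":-1},{"translation":[0,0,-1.2],"turn":0,"hand":-1},{"translation":[0,0,-1.2],"turn":0,"hand":-1},{"translation":[0,0,-1.2],"turn":0,"hand":-1},{"translation":[0,0,-1.2],"turn":0,"hand":-1},{"translation":[0,0,-1.2],"turn":0,"hand":-1},{"translation":[0,0,-0.6],"turn":0,"hand":-1}]'
```

```text
t: 23.7
position: [546.7, -244.8, 61.7]
ee_rot: [[-0.002, 0.998, 0.058], [1.0, 0.002, 0.01], [0.01, 0.058, -0.998]]
ft_force: [2.3, 3.0, 8.1]
opening: -0.002
```

```bash
python3 -m handwheel '[{"translation":[0,0,-0.4],"turn":0,"hand":-1},{"translation":[0,0,-0.2],"turn":0,"hand":-1}]'
```

```text
t: 23.87
position: [547.2, -244.8, 54.5]
ee_rot: [[-0.002, 0.998, 0.059], [1.0, 0.001, 0.011], [0.011, 0.059, -0.998]]
ft_force: [-19.4, 14.0, 71.0]
opening: -0.003
```

```bash
python3 -m handwheel '[{"translation":[0,0,0],"turn":0,"hand":-1}]'
```

```text
t: 23.95
position: [547.3, -244.8, 55.2]
ee_rot: [[-0.001, 0.998, 0.06], [1.0, 0.001, 0.013], [0.013, 0.06, -0.998]]
ft_force: [-20.5, 12.9, 62.4]
opening: -0.001
```

```bash
python3 -m handwheel '[{"translation":[-0.1,0,0.05],"turn":0,"hand":-1},{"translation":[0,0,0],"turn":0,"hand":-1}]'
```

```text
t: 24.12
position: [547.1, -244.8, 57.5]
ee_rot: [[-0.001, 0.998, 0.062], [1.0, -0.0, 0.016], [0.016, 0.062, -0.998]]
ft_force: [-11.3, 7.3, 37.3]
opening: 0.002
```

```bash
python3 - <<'E'
from h import *
st();snap('scene','s22',(210,110,390,270),4.4);snap('top','t22',(190,150,390,270),4);st();grab_frame('top');grab_frame('top');st()
E
```

```text
24.12 [ 547.1 -244.8   57.5] [-11.3   7.3  37.3] 0.002 yaw y-axis -0.0
24.22 [ 547.1 -244.8   57.2] [-9.1  6.5 38.4] 0.002 yaw y-axis -0.0
24.32 [ 547.1 -244.8   57.2] [-10.6   6.4  39.8] 0.002 yaw y-axis -0.0
```

View pics/s22.png

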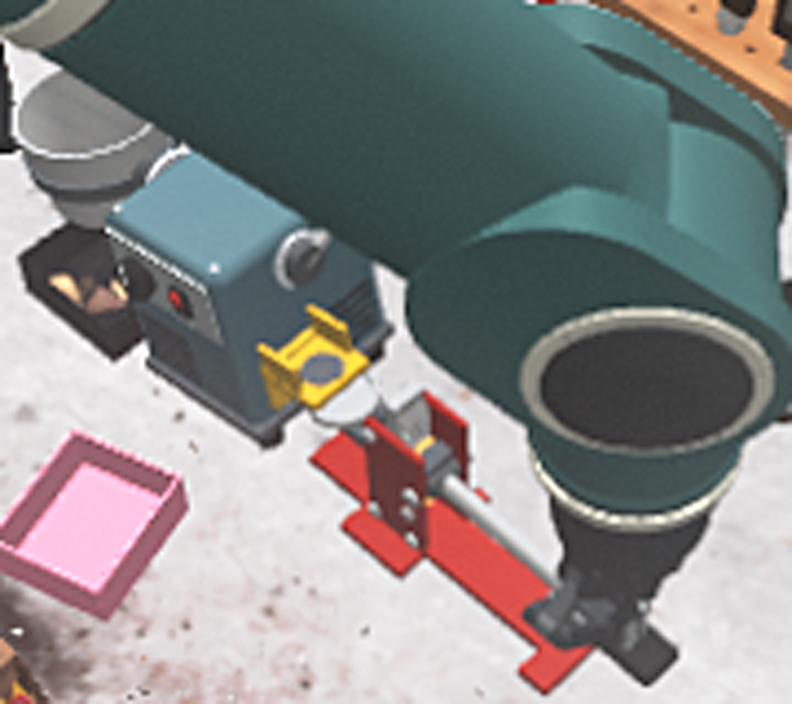

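View pics/t22.png

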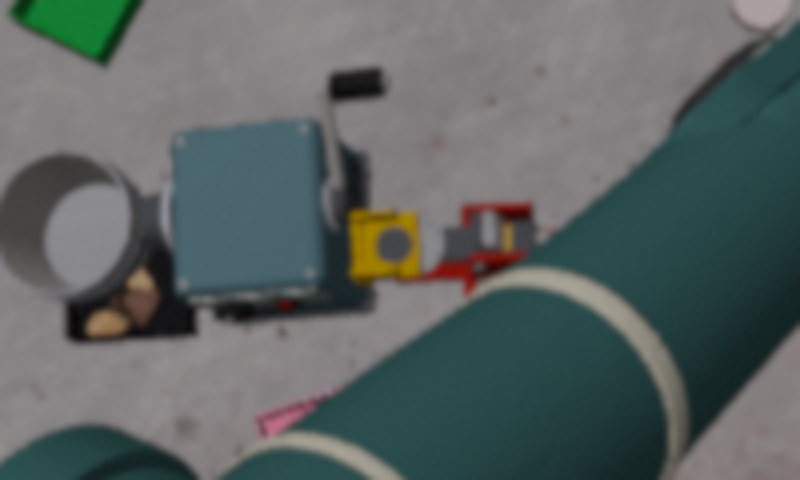

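```bash
python3 - <<'E'
from h import *
f=lambda p:[(p[0]+.5)/4.4-.5+210,(p[1]+.5)/4.4-.5+110]
g=lambda p:[(p[0]+.5)/4-.5+190,(p[1]+.5)/4-.5+150]
a=tri(f((213,268)),g((311,272)));b=tri(f((117,211)),g((192,290)));print("FR",a,"FL",b)
print("tilt",np.degrees(np.arcsin((a[0][2]-b[0][2])/82)), "foot lift",(a[0][2]-b[0][2])/82*100)
bo=tri(f((323,369)),g((396,245)));print("boss top",bo)
# cup: right edge and lateral
print("cup right edge",onz("top",[g((444,247))],68))
# foot bottom front: predicted pixel if at z=0 / 12
for z in(0,11,13): print(z,[((q-o)*4.4) for q,o in zip(proj("scene",[519.5,-0.5,z])[0],(210,110))])
E
python3 - <<'E'
import cv2
s=cv2.imread("pics/s22_raw.png")
cv2.imwrite("pics/s22c.png",cv2.resize(s[165:225,235:315],None,fx=9.5,fy=9.5,interpolation=cv2.INTER_LANCZOS4))
E
```

```text
FR (array([515.87253683,  21.35910941, 155.78036881]), np.float64(0.8875243412796672)) FL (array([509.25785182,  95.93899962, 148.65009292]), np.float64(0.6607508310310239))
tilt 4.988430530078972 foot lift 8.695458401624785
boss top (array([543.17865901, -26.84427447,  86.03359169]), np.float64(0.4192458414314329))
cup right edge [[543.47156717 -57.38976702  68.        ]]
0 [np.float64(270.53556924093095), np.float64(454.88204400040155)]
11 [np.float64(268.8980743006082), np.float64(444.0941413708965)]
13 [np.float64(268.5977246885973), np.float64(442.1141191270455)]
```

View pics/s22c.png

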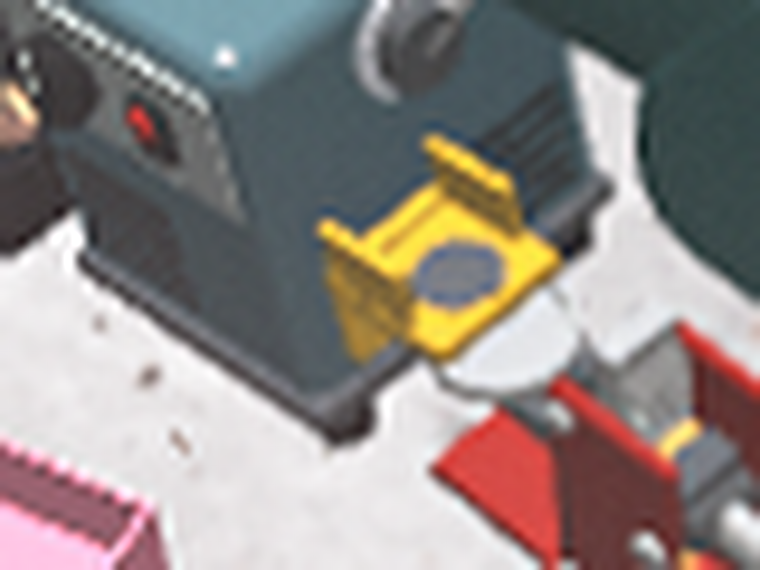

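```bash
python3 -m handwheel '[{"translation":[0,0,0],"turn":0,"hand":-1}]'; python3 - <<'E'
from h import *
for i in range(3): grab_frame('top'); 
st()
snap('scene','s23',(210,110,390,270),4.4)
E
```

```text
t: 24.4
position: [547.1, -244.8, 57.5]
ee_rot: [[-0.001, 0.998, 0.063], [1.0, -0.0, 0.017], [0.017, 0.063, -0.998]]
ft_force: [-9.4, 5.6, 36.5]
opening: -0.0
24.55 [ 547.1 -244.8   57.5] [-9.7  6.2 37.1] 0.001 yaw y-axis -0.0
```

View pics/s23.png

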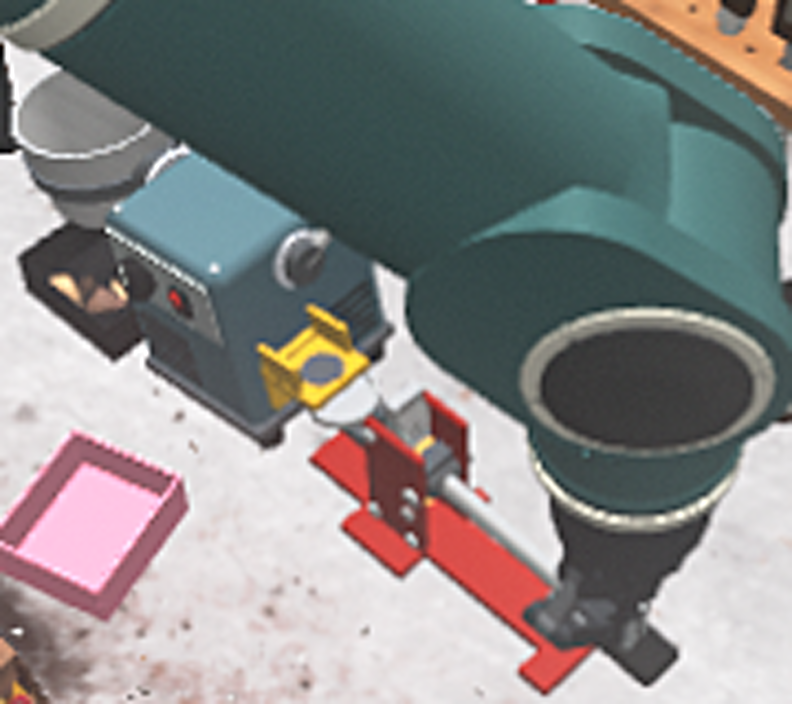

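The picture matches the last one: the machine is tilted on the jack, the handle is down at (560,600), and the stones are in the box at (85,290). The push is steady, so I'm handing in.

```bash
python3 -c "
from h import *
arm.job_done();st()"
```

```text
the job is handed in; nothing more can be done
the job is handed in; nothing more can be done
```

I handed the job in at about 24.6 s. The bowl was tipped, emptied and swung back upright. The jack is under the boss, and the third pump stroke is being held down.

**Last checks:**
- **Stones:** all four were visible in the black box, and the bowl was empty. I pushed the bowl back until it met its upright stop.
- **Jack position:** when I let go of the jack, its saddle was about 2 mm off the lift point in each direction. With the machine lifted, the boss sat about 5 mm towards the machine from the cup centre by my estimate; the rim allows 10 mm.
- **Lift:** the boss rose about 19 mm, which works out to about 13 mm under the feet. A rough pixel check on the front foot gave about 14 mm. I did not measure the back foot separately.
- **Handle:** it was held against its lower stop with a steady push of about 37 N.

**What failed or disagreed:**
- **Tumbler moved:** it shifted about 3 mm and turned about 1.5° when I pushed the lever to its stop, so I measured it again before placing the jack.
- **Jack stopped short:** the last few millimetres of sliding it in had almost no effect, and I did not find out why. I let go there because it was within tolerance.
- **High push force:** the fingertips pressed the handle's stop with up to about 70 N at the end of strokes 1 and 3. That is under the 120 N wrist limit, but over 40 N if that limit also counts the fingertips.
- **Bad reading:** one corner reading gave only 8.7 mm of lift, but the corner was misidentified, so I left it out.

I did not measure the bottle, tablet and bangle again at the end. Nothing was seen to touch them.

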